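Load cold blocks over the hidden beam of a sample deck and scan it in

TASK

First press along the springy white deck with closed fingertips until you find where it stops giving: one hidden crossbeam runs beneath it. Then stand every aluminium cold block upright on the deck over that beam, so that none of them sinks into the cover or leans, and let go. With all of them loaded, take the barcode scanner, aim it squarely at the middle of the label on the deck's upright plate from about 7 cm away, hold it steady for about two seconds, then lay it back along its rubber pad; leave everything else where it is.

Things in the scene. Friction and masses are not known exactly. Their poses are not given: they have to be found in the camera images.
- frame: The fixed sample deck: a low aluminium frame 300 x 300 mm, its rim 35 mm high, with a white springy cover inside the rim and one rigid beam, unseen, beneath the cover. Origin at the centre of its underside on the bench; z up.
- cover: The deck's white cover, 260 mm (own x) by 270 mm (own y), its top 33 mm above the bench; same origin and axes as the deck. Nine slats, each 30 mm wide and running the full length along own x, sink separately, up to 12 mm, under a light push (0.25 N to start, then 0.16 N per mm for each slat touched); away from the beam a fingertip presses 8 mm down with under 5 N.
- cover_top (a point): Centre of the cover's top face; axes of the deck. The hidden beam, 36 mm wide, runs along own x the whole length, its centre line anywhere from own y = -75 to 60 mm, new at every start. Over it a fingertip meets hard resistance 1.5 mm down (press with 5 to 15 N). A block off the beam sinks 4 mm or more, or leans. Three fit along the beam 76 mm apart: centres within 95 mm in x.
- label (a point): Centre of the white barcode label (64 mm wide, 44 mm high) on the upright plate at the deck's +y edge, 66 mm above the bench; it faces outwards along the deck's own +y, and its axes are the deck's. The plate (90 mm long in own x, 8 mm thick) reaches from 33 to 92 mm above the bench.
- low_c (a point): Centre (half-way up) of an aluminium cold block with dark wells in its top, 0.4 to 0.6 kg, standing on the bench at the start; this is the low oblong one, 66 mm (own x) by 50 mm (own y), 40 mm tall. z is up when upright. Only two or three of the four blocks are present.
- square_c (a point): Centre (half-way up) of an aluminium cold block with dark wells in its top, 0.4 to 0.6 kg, standing on the bench at the start; this is the square one, 58 mm by 58 mm, 50 mm tall. z is up when upright. Only two or three of the four blocks are present.
- round_c (a point): Centre (half-way up) of an aluminium cold block with dark wells in its top, 0.4 to 0.6 kg, standing on the bench at the start; this is the round one, an upright cylinder 60 mm in diameter, 42 mm tall. z is up when upright. Only two or three of the four blocks are present.
- step_c (a point): Centre (half-way up) of an aluminium cold block with dark wells in its top, 0.4 to 0.6 kg, standing on the bench at the start; this is the stepped one, 66 mm (own x) by 54 mm (own y), 48 mm tall overall: the foot is 22 mm high, the upper part only 44 mm long and centred 11 mm towards own -x. z is up when upright. Only two or three of the four blocks are present.
- scanner_c (a point): Centre (half-way up) of the grey barcode scanner, 150 mm long overall and 34 mm thick, lying flat on its pad; own +x points out of its nose (reading direction), z up. The handle is 40 mm wide (from 75 mm behind the centre to 37 mm ahead), the head beyond that 60 mm wide. Grip the handle across its width near the centre. 0.18 kg.
- scanner_nose (a point): Middle of the scanner's black reading window at the tip of its nose, 75 mm ahead of its centre along own x; same axes as the scanner.
- pad: The scanner's fixed black rubber pad, 190 mm (own x) by 90 mm (own y), 12 mm high; origin at the centre of its underside. The scanner lies along own x.
- pad_top (a point): Centre of the pad's top face, 12 mm above the bench.
- pcr_plate: Bystander: white well plate, 85 x 127 x 16 mm, origin under its centre; leave it.
- reagent: Bystander: amber bottle, 60 mm across, 130 mm tall, origin under its centre; leave it.
- buffer: Bystander: clear bottle, 68 mm across, 150 mm tall, origin under its centre; leave it.
- timer: Bystander: small white bench timer, 70 x 55 x 18 mm, origin under its centre; leave it.
There are look-alikes about, which are no part of the job. Leave any blue or pink look-alike of the part that bears round_c alone.

How it is judged:
On the way, in this order (a step that is already met when the one before it is completed fails the run):
1. the hidden beam has been found: the fingertips press it, through the cover, with at least 3 N (contact force between the fingers and frame above 3 N and x of the grasp point in the frame of frame between -0.11 and 0.11 m and y of the grasp point in the frame of frame between -0.11 and 0.11 m), for 0.04 s.
2. every cold block stands released, level and unsunk on the deck, over the beam (x of low_c in the frame of frame between -0.095 and 0.095 m and y of low_c in the frame of frame between -0.1 and 0.1 m and z of low_c in the frame of frame between 0.0495 and 0.056 m and angle between each of low_c, square_c, round_c, step_c's own z axis and vertical below 0.06 rad and contact force between each of block_low, block_square, block_round, block_step and the fingers below 0.3 N and linear speed of each of block_low, block_square, block_round, block_step below 0.02 m/s and x of square_c in the frame of frame between -0.095 and 0.095 m and y of square_c in the frame of frame between -0.1 and 0.1 m and z of square_c in the frame of frame between 0.0545 and 0.061 m and x of round_c in the frame of frame between -0.095 and 0.095 m and y of round_c in the frame of frame between -0.1 and 0.1 m and z of round_c in the frame of frame between 0.0505 and 0.057 m and x of step_c in the frame of frame between -0.095 and 0.095 m and y of step_c in the frame of frame between -0.1 and 0.1 m and z of step_c in the frame of frame between 0.0535 and 0.06 m), for 0.4 s.
3. the scanner, 3 to 12 cm from the label, points squarely at its middle and is held steady for 1 s (x of label in the frame of scanner_nose between 0.03 and 0.12 m and y of label in the frame of scanner_nose between -0.018 and 0.018 m and z of label in the frame of scanner_nose between -0.02 and 0.02 m and angle between the x axis of scanner_c and the y axis of frame, either way round below 0.26 rad and linear speed of scanner below 0.03 m/s), for 1 s.
At the end, for the whole second after the job is handed in: Every block present stands released, at rest and upright (0.06 rad) over the beam, its foot within 3.5 mm of the cover's top, its centre within 95 mm (x) and 100 mm (y) of the deck's centre; the scanner lies released on its pad, centres within 30 mm, along it within 0.3 rad (all of step 2 and horizontal distance between scanner_c and pad_top below 0.03 m and z of scanner_c in the frame of pad_top below 0.022 m and angle between the x axis of scanner_c and the x axis of pad, either way round below 0.3 rad and linear speed of scanner below 0.02 m/s and contact force between scanner and the fingers below 0.3 N); the robot touches nothing.
It fails at once if a bystander (well plate, either bottle or the timer) is moved by more than 5 cm (distance of any of pcr_plate, reagent, buffer, timer from where it was at the start of the episode above 0.05 m).
Of block_low, block_square, block_round, block_step only 2 to 3 are there at a start; the rules pass over those that are not, and their reading is None.
At some moment in a run one of block_low, block_square, block_round, block_step, scanner may be knocked a few centimetres aside while the robot is not near it.
It also fails if it takes over 210 s, if anything falls off the work surface, if the arm or the gripper's body presses on something with over 40 N, if the wrist force passes 120 N, or if a joint passes its speed limit or range.

ROBOT

A 6-joint arm with a two-finger parallel gripper is mounted at the origin on the work surface. World frame = base frame: x ahead of the robot, y to its left, z up, the work surface at z = 0. Lengths are in m, angles in rad, forces in N, time in s.
With the tool pointing down it reaches from about 0.375 to 0.9 m from the base axis. Payload 3.1 kg.
Tool frame: the origin (TCP) lies midway between the tips of the shut fingers; the grasp point (between the pads) lies 19 mm behind it; x points along the fingers, z is the direction in which the jaws open and shut, and the axes are right-handed (so a half turn about x gives the same grasp; the last joint's range is limited). The gripper opens to 85 mm and grips with 20 to 120 N. Pads are 22 mm wide; open, the fingers measure 114 mm over their backs; the gripper's body (76 mm by 85 mm) begins 54 mm behind the grasp point. The pads swing forward as they close: fully open they stand 13 mm farther back than shut.
Start: joints at [-1.5, 0.527, 1.433, -0, 1.181, -0.178], TCP at [0.154, -0.606, 0.231] pointing down, gripper open.
Joint ranges: [-3.08, 3.08], [-0.75, 2.2], [0.22, 2.44], [-1.43, 4.57], [0, 2.65], [-2.85, 2.85]. Speed limits (rad/s): [2.79, 2.79, 3.14, 3.14, 3.14, 3.14].

INTERFACE

Orientations are given as [roll, pitch, yaw] about the fixed x, y, z axes, in that order (R = Rz(yaw) Ry(pitch) Rx(roll)).
In Python, from bench import env gives the robot as it stands.
- The arm moves only by the tool step_arm, never from a script. Its argument "increments" is a list of rows, each a list of 6 numbers: the shift along the tool's x, y, z in mm, then the turn, a rotation vector about the tool's x, y, z in degrees. A call has exactly 10 rows; each row is the pose to reach, as a shift and turn from the pose commanded when the call began, along the tool's axes at that moment; what a row does not reach only later rows make up. A row lasts 1/8 s, in which the tool goes at most 62.5 mm and 10.7 degrees, less where a joint would pass 70% of its speed; a pose out of reach is approached as far as the arm can. A call with a gripper value outside its range is refused whole. "jaw" is the opening, from 0 (shut) to 1 (fully open), set as the call begins (left out, the last holds). The fingers move at their own pace and stop on an object; "grip_force" is the grip in N (left out, the last holds). Time passes only in rows, so rows that repeat a pose let the fingers close, or fill a call up. It gives the time, the measured TCP pose, the force and the opening at its end, in the units of the state.
- env.state(): the state, without advancing time (a new reading comes with each control period).
- env.read_camera(name): name is "scene" or "top" or "wrist"; returns (picture, depth): 420x560x3 uint8, blue, green, red; 420x560 float32, m along the optical axis (not along the pixel's ray), 0 where there is no reading.
- env.camera_params(name): a dict with "vfov" (degrees; the focal length in pixels is half the picture's height over the tangent of half this angle, whatever the lens; pixels are square), "cx", "cy" (the principal point, pixels), "extrinsics" (4x4, takes a point from camera to world coordinates). Camera axes: x right, y up, looking along -z (the intrinsics and any distortion apply to the point x, -y, -z); pixel columns grow to the right and rows downward; lengths in m; the calibration is good to about 2 mm. A picture is of the moment at which its call begins: read the wrist's pose just before it. camera_params takes no time and is no camera call; for the wrist camera it gives the pose at the moment of the call.
- env.hand_in(): hands the job in, once; it reports no verdict.
The state is a dict: "clock": time; "q": joint angles; "dq": joint speeds; "tau": joint torques, N m; "tool_pos": TCP position; "eef_rot": TCP orientation; "ft_force": force on the tool from outside, world axes, zero at the start; "wrist_torque": the same for the moment, N m; "width": finger opening in m.
Only numpy, scipy, OpenCV 4.12 (cv2) and the standard library are available. Lean on these libraries where they do the work, as an engineer would, in place of code of your own. Each camera call takes 0.05 s, during which the arm holds its last target.

## Working session

There is one attempt and no reset: what is moved stays moved. The work goes in short steps, Python scripts to look and compute and a tool call to move; the robot and the scene stay as the last step left them, time stands still between calls to the robot, and variables do not carry over. Pictures are saved under pics/ and viewed, and the job is handed in when it is done.

Besides the shell and the picture viewer there is one more tool, called as name([rows], argument=value, ...), one row to a line, values as JSON. step_arm: Moves the arm, as the interface text tells. Its arguments: {"type":"object","properties":{"increments":{"type":"array","items":{"type":"array","items":{"type":"number"}}},"jaw":{"type":"number"},"grip_force":{"type":"number"}},"required":["increments"]}

```bash
ls; mkdir -p pics; cat > h.py <<'E'
from bench import env
import numpy as np, cv2
from scipy.spatial.transform import Rotation as R
def cam(name):
    p=env.camera_params(name); im,d=env.read_camera(name); return im,d,p
def px2w(p,u,v,d,H=420):
    f=H/2/np.tan(np.radians(p['vfov'])/2)
    c=np.array([(u-p['cx'])/f*d,-(v-p['cy'])/f*d,-d,1]); return (np.array(p['extrinsics'])@c)[:3]
def w2px(p,P,H=420):
    f=H/2/np.tan(np.radians(p['vfov'])/2)
    c=np.linalg.inv(np.array(p['extrinsics']))@np.append(P,1); return c[0]/-c[2]*f+p['cx'], -c[1]/-c[2]*f+p['cy']
def onz(p,u,v,z):
    a=np.array(p['extrinsics'])[:3,3]; b=px2w(p,u,v,1.0); t=(z-a[2])/(b[2]-a[2]); return a+t*(b-a)
def trot(s): return R.from_euler('xyz',s['eef_rot'])
def to(pos,rpy=None):
    """increment needed in tool axes from current state"""
    s=env.state(); r=trot(s); d=r.inv().apply(np.array(pos)-s['tool_pos'])*1000
    w=np.zeros(3)
    if rpy is not None: w=(r.inv()*R.from_euler('xyz',rpy)).as_rotvec(degrees=True)
    return np.round(d,1),np.round(w,1)
E
python3 - <<'E'
from h import *
s=env.state(); print(s)
for n in ('scene','top','wrist'):
    im,d,p=cam(n); cv2.imwrite(f'pics/{n}0.png',im); np.save(f'pics/{n}0.npy',d); print(n,p)
E
```

```text
pics
{'clock': 0.0, 'q': array([-1.50049909e+00,  5.28449180e-01,  1.43393313e+00,  1.11734733e-05,
        1.18137789e+00, -1.78519130e-01]), 'dq': array([-0.00068383, -0.00115517, -0.00042215,  0.00080717, -0.00073622,
        0.0010654 ]), 'tau': array([ 1.17452772e-03, -4.42354202e+01, -1.78025597e+01,  4.41954262e-05,
        8.60494998e-03,  4.08992392e-06]), 'tool_pos': array([ 0.15387882, -0.60501271,  0.23033424]), 'eef_rot': array([2.95830886, 1.56862876, 1.63632464]), 'ft_force': array([-0.28218616,  0.09718805, -0.28687583]), 'wrist_torque': array([ 0.0302431 , -0.02180329, -0.00922907]), 'width': 0.08527436996585001}
scene {'vfov': 51.031108624871806, 'cx': 282.03368319598695, 'cy': 211.00292244224866, 'extrinsics': array([[-0.49023997, -0.55304009,  0.67365528,  1.42757449],
       [ 0.87158499, -0.30921169,  0.38043098,  0.44972582],
       [-0.00209149,  0.7736503 ,  0.63360937,  0.90503759],
       [ 0.        ,  0.        ,  0.        ,  1.        ]])}
top {'vfov': 47.889479159560835, 'cx': 273.89199484948125, 'cy': 207.55277139110711, 'extrinsics': array([[-0.01199703,  0.99603904, -0.08810392,  0.42418324],
       [-0.99990893, -0.01249474, -0.00509972, -0.04542597],
       [-0.00618036,  0.08803471,  0.99609823,  1.39202676],
       [ 0.        ,  0.        ,  0.        ,  1.        ]])}
wrist {'vfov': 61.09064502240389, 'cx': 274.32278024586424, 'cy': 211.40317812923723, 'extrinsics': array([[ 0.24758819,  0.93146696,  0.26658842,  0.22271267],
       [-0.96886276,  0.23866799,  0.06589793, -0.58935149],
       [-0.00224438, -0.27460314,  0.96155503,  0.37401941],
       [ 0.        ,  0.        ,  0.        ,  1.        ]])}
```

View pics/top0.png

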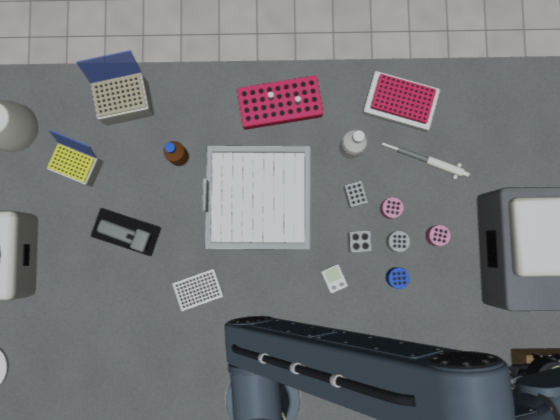

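View pics/scene0.png

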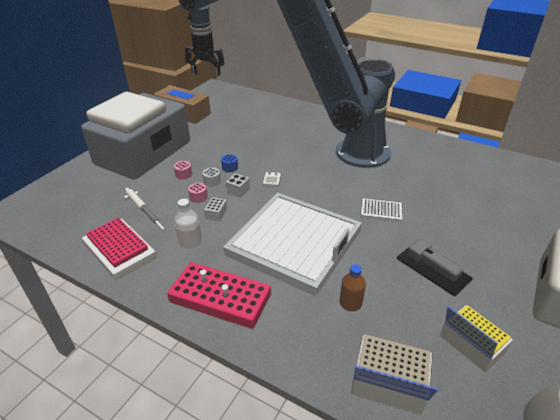

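View pics/wrist0.png

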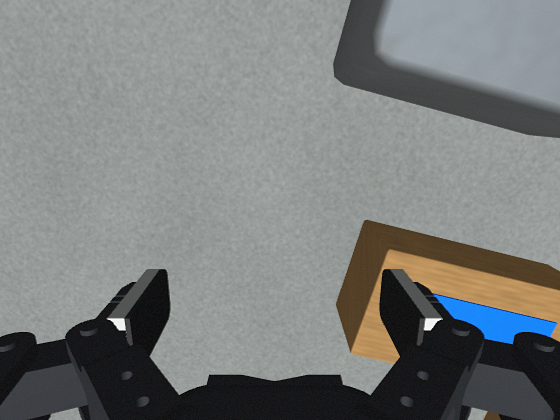

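The top view shows the deck at (258,198) with its label plate on the left edge at (206,195), and the scanner on its pad at (125,232). The grey blocks are at (356,193), (360,241) and (399,241). The pink look-alikes are at (392,207) and (438,236), and the blue one at (398,278). I'll enlarge to confirm.

```bash
python3 - <<'E'
from h import *
im=cv2.imread('pics/top0.png'); 
a=cv2.resize(im[165:295,325:455],(600,600),interpolation=cv2.INTER_CUBIC); cv2.imwrite('pics/c1.png',a)
s=cv2.imread('pics/scene0.png'); a=cv2.resize(s[145:230,165:290],None,fx=6,fy=6,interpolation=cv2.INTER_CUBIC);cv2.imwrite('pics/c2.png',a)
a=cv2.resize(im[135:260,85:320],None,fx=3.4,fy=3.4,interpolation=cv2.INTER_CUBIC); cv2.imwrite('pics/c3.png',a)
E
```

```text
(no output)
```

View pics/c1.png

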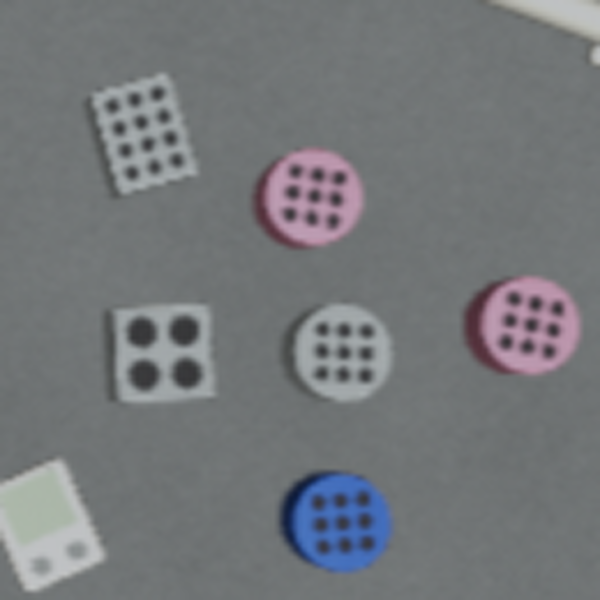

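View pics/c2.png

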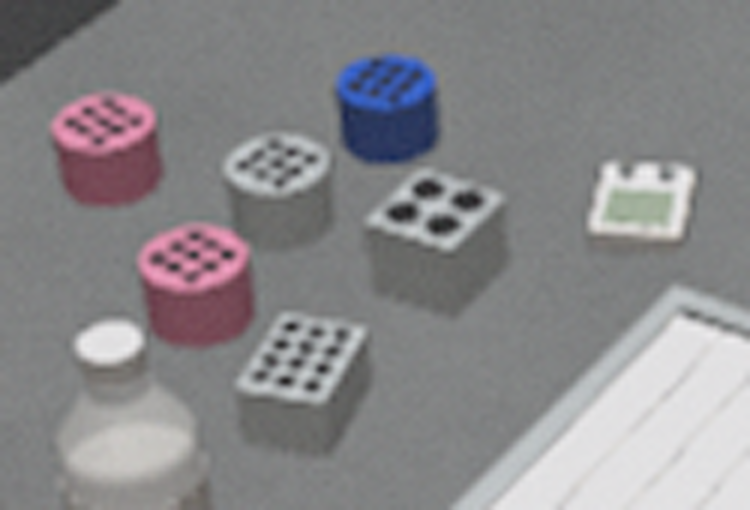

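View pics/c3.png

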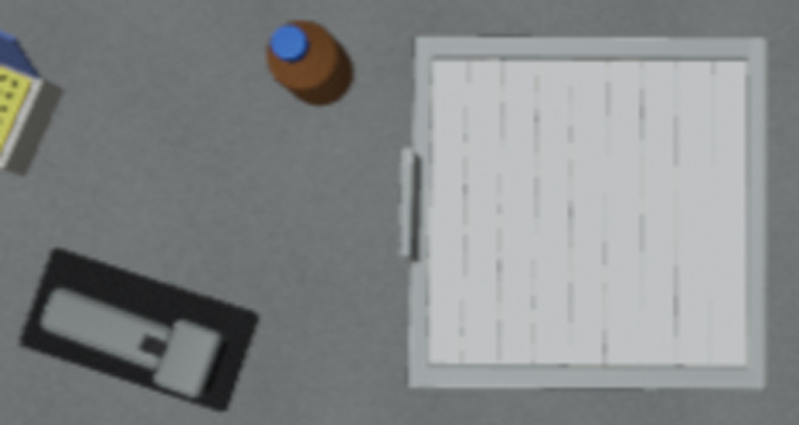

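Crop c1: the low block (4×3 wells) is at (145,134), the square at (162,353) and the grey round at (343,353), which is the real round_c. The pink and blue ones are look-alikes. The stepped block is absent. Next I measure.

```bash
cat > m.py <<'E'
from h import *
p=env.camera_params('top')
k=600/130
def c1(u,v,z): return onz(p,325+(u+.5)/k-.5,165+(v+.5)/k-.5,z)
def c3(u,v,z): return onz(p,85+(u+.5)/3.4-.5,135+(v+.5)/3.4-.5,z)
def show(n,pts,f,z):
    P=np.array([f(*q,z) for q in pts]); print(n,'centre',P.mean(0).round(4))
    for i in range(len(P)):
        e=P[(i+1)%len(P)]-P[i]; print('   edge mm',round(np.hypot(*e[:2])*1000,1),'ang',round(np.degrees(np.arctan2(e[1],e[0])),1))
show('deck',[(416,38),(765,38),(765,387),(409,387)],c3,.035)
show('cover',[(432,60),(747,60),(747,365),(428,363)],c3,.033)
show('low',[(92,95),(166,74),(198,176),(122,195)],c1,.040)
show('sq',[(111,309),(211,304),(216,396),(117,402)],c1,.050)
print('round',c1(343,353,.042))
show('pad',[(57,248),(259,316),(226,411),(21,345)],c3,.012)
print('scanner nose/tail', c3(207,360,.029),c3(52,308,.029))
E
python3 m.py
python3 - <<'E'
from h import *
p=env.camera_params('top'); d=np.load('pics/top0.npy')
for n,u,v in [('cover',258,198),('low',356,194),('sq',360,241),('round',399,241),('scanH',118,230),('head',141,240),('plate',206,195),('rimR',308,198)]:
    print(n,px2w(p,u,v,d[v,u]).round(4))
E
```

```text
deck centre [0.5764 0.0077 0.035 ]
   edge mm 299.3 ang -90.8
   edge mm 297.9 ang 178.9
   edge mm 299.5 ang 89.3
   edge mm 298.3 ang -1.1
cover centre [0.5767 0.0079 0.033 ]
   edge mm 270.2 ang -90.8
   edge mm 260.8 ang 179.0
   edge mm 269.1 ang 88.9
   edge mm 259.4 ang -0.8
low centre [ 0.5804 -0.2747  0.04  ]
   edge mm 48.2 ang -74.8
   edge mm 66.7 ang -164.3
   edge mm 48.8 ang 103.3
   edge mm 65.1 ang 15.2
sq centre [ 0.4448 -0.2812  0.05  ]
   edge mm 61.4 ang -87.8
   edge mm 56.3 ang -178.6
   edge mm 60.7 ang 92.8
   edge mm 56.9 ang 2.2
round [ 0.4433991 -0.392877   0.042    ]
pad centre [0.481  0.3947 0.012 ]
   edge mm 185.5 ang -109.2
   edge mm 85.5 ang 161.2
   edge mm 186.4 ang 71.7
   edge mm 88.3 ang -19.4
scanner nose/tail [0.45402095 0.33244768 0.029     ] [0.49973961 0.46496723 0.029     ]
cover [0.5724 0.007  0.0356]
low [ 0.5799 -0.275   0.0401]
sq [ 0.4242 -0.0454  1.392 ]
round [ 0.4436 -0.3929  0.0429]
scanH [0.4849 0.4092 0.0387]
head [0.4552 0.3398 0.0489]
plate [0.5789 0.152  0.0707]
rimR [ 0.5703 -0.137   0.0379]
```

```bash
cat >> h.py <<'E'
def down(a):
    """tool pointing down, jaw axis at world angle a deg"""
    a=np.radians(a); z=np.array([np.cos(a),np.sin(a),0]); x=np.array([0,0,-1.]); y=np.cross(z,x)
    return R.from_matrix(np.c_[x,y,z])
def go(pos,rot=None):
    s=env.state(); r=trot(s); d=r.inv().apply(np.array(pos)-s['tool_pos'])*1000
    w=np.zeros(3) if rot is None else (r.inv()*rot).as_rotvec(degrees=True)
    print('inc',np.round(d,1),np.round(w,1))
DC=np.array([.5765,.0078]); DY=np.radians(-0.9)
def deck(x,y,z):
    c,s=np.cos(DY),np.sin(DY); return np.array([DC[0]+c*x-s*y,DC[1]+s*x+c*y,z])
E
python3 - <<'E'
from h import *
s=env.state(); print(trot(s).as_matrix().round(3))
for a in (89.1,-90.9): go(deck(0,-.075,.06),down(a))
E
```

```text
[[-0.     0.969  0.246]
 [ 0.002  0.246 -0.969]
 [-1.     0.    -0.002]]
inc [ 171.4  540.9 -417.4] [-1.648e+02  0.000e+00 -1.000e-01]
inc [ 171.4  540.9 -417.4] [15.2 -0.1 -0. ]
```

step_arm([
  [0,48,-38,1.5,0,0],
  [0,96,-76,3,0,0],
  [0,144,-114,4.5,0,0],
  [0,192,-152,6,0,0],
  [0,240,-190,7.5,0,0],
  [0,288,-228,9,0,0],
  [0,336,-266,10.5,0,0],
  [0,384,-304,12,0,0],
  [0,432,-342,13.5,0,0],
  [20,480,-380,15.2,0,0],
], jaw=0)

```text
clock: 1.4
tool_pos: [0.5268, -0.1194, 0.213]
eef_rot: [1.128, 1.566, -0.46]
ft_force: [0.5, -0.3, -0.1]
width: -0.0
```

```bash
python3 - <<'E'
from h import *
s=env.state(); print(s['clock'],s['tool_pos'],s['ft_force'],s['width'],s['q'].round(2)); go(deck(0,-.075,.04),down(-90.9))
E
```

```text
1.4 [ 0.52675526 -0.11942272  0.21297767] [ 0.53945507 -0.34149029 -0.08055739] -3.3175161709494147e-07 [-0.43  0.44  1.67 -0.    1.03  1.16]
inc [173.1  47.  -53.4] [-0.1  0.1 -0.2]
```

step_arm([
  [30,25,-26,0,0,0],
  [85,48,-53,0,0,0],
  [135,48,-53,0,0,0],
  [165,48,-53,0,0,0],
  [173,48,-53,0,0,0],
  [173,48,-53,0,0,0],
  [173,48,-53,0,0,0],
  [173,48,-53,0,0,0],
  [173,48,-53,0,0,0],
  [173,48,-53,0,0,0],
])

```text
clock: 2.65
tool_pos: [0.5735, -0.0686, 0.0394]
eef_rot: [1.263, 1.57, -0.324]
ft_force: [-1.3, 1.2, 0.6]
width: 0.0002
```

```bash
python3 - <<'E'
from h import *
s=env.state(); print(s['clock'],s['tool_pos'],s['ft_force']); go(deck(0,-.075,.0295),down(-90.9))
E
```

```text
2.65 [ 0.57353422 -0.06856908  0.03937533] [-1.26343698  1.1933953   0.63581635]
inc [ 9.9  1.8 -1.4] [-0.  0. -0.]
```

step_arm([
  [3,1.8,-1.4,0,0,0],
  [6,1.8,-1.4,0,0,0],
  [8,1.8,-1.4,0,0,0],
  [10,1.8,-1.4,0,0,0],
  [10,1.8,-1.4,0,0,0],
  [10,1.8,-1.4,0,0,0],
  [10,1.8,-1.4,0,0,0],
  [10,1.8,-1.4,0,0,0],
  [10,1.8,-1.4,0,0,0],
  [10,1.8,-1.4,0,0,0],
])

```text
clock: 3.9
tool_pos: [0.5752, -0.0671, 0.0289]
eef_rot: [1.432, 1.571, -0.155]
ft_force: [0.9, 0.5, 0.9]
width: 0.0001
```

step_arm([
  [-8,0,0,0,0,0],
  [-8,0,-15,0,0,0],
  [-8,0,-30,0,0,0],
  [-5,0,-30,0,0,0],
  [-3,0,-30,0,0,0],
  [-1,0,-30,0,0,0],
  [0,0,-30,0,0,0],
  [0,0,-30,0,0,0],
  [0,0,-30,0,0,0],
  [0,0,-30,0,0,0],
])

```text
clock: 5.15
tool_pos: [0.5756, -0.0373, 0.029]
eef_rot: [0.257, 1.571, -1.331]
ft_force: [-0.1, 0.1, 0.9]
width: -0.0001
```

step_arm([
  [-8,0,0,0,0,0],
  [-8,0,-15,0,0,0],
  [-8,0,-30,0,0,0],
  [-5,0,-30,0,0,0],
  [-3,0,-30,0,0,0],
  [-1,0,-30,0,0,0],
  [0,0,-30,0,0,0],
  [0,0,-30,0,0,0],
  [0,0,-30,0,0,0],
  [0,0,-30,0,0,0],
])

```text
clock: 6.4
tool_pos: [0.5761, -0.0073, 0.029]
eef_rot: [0.014, 1.571, -1.574]
ft_force: [-0.6, 0.2, 1.9]
width: 0.0002
```

step_arm([
  [-8,0,0,0,0,0],
  [-8,0,-15,0,0,0],
  [-8,0,-30,0,0,0],
  [-5,0,-30,0,0,0],
  [-3,0,-30,0,0,0],
  [-1,0,-30,0,0,0],
  [0,0,-30,0,0,0],
  [0,0,-30,0,0,0],
  [0,0,-30,0,0,0],
  [0,0,-30,0,0,0],
])

```text
clock: 7.65
tool_pos: [0.5765, 0.0234, 0.0315]
eef_rot: [2.886, 1.57, 1.298]
ft_force: [-5.4, 3.1, 19.1]
width: -0.0
```

step_arm([
  [-8,0,0,0,0,0],
  [-8,0,-15,0,0,0],
  [-8,0,-30,0,0,0],
  [-5,0,-30,0,0,0],
  [-3,0,-30,0,0,0],
  [-1,0,-30,0,0,0],
  [0,0,-30,0,0,0],
  [0,0,-30,0,0,0],
  [0,0,-30,0,0,0],
  [0,0,-30,0,0,0],
])

```text
clock: 8.9
tool_pos: [0.577, 0.0533, 0.0311]
eef_rot: [3.046, 1.57, 1.458]
ft_force: [-4.4, 2.5, 18.3]
width: -0.0002
```

step_arm([
  [-8,0,0,0,0,0],
  [-8,0,-4,0,0,0],
  [-8,0,-8,0,0,0],
  [-5,0,-8,0,0,0],
  [-3,0,-8,0,0,0],
  [-1,0,-8,0,0,0],
  [0,0,-8,0,0,0],
  [0,0,-8,0,0,0],
  [0,0,-8,0,0,0],
  [0,0,-8,0,0,0],
])

```text
clock: 10.15
tool_pos: [0.5772, 0.0609, 0.029]
eef_rot: [-0.537, 1.571, -2.125]
ft_force: [-0.2, -0.4, 1.9]
width: 0.0002
```

step_arm([
  [-8,0,0,0,0,0],
  [-8,0,-4,0,0,0],
  [-8,0,-8,0,0,0],
  [-5,0,-8,0,0,0],
  [-3,0,-8,0,0,0],
  [-1,0,-8,0,0,0],
  [0,0,-8,0,0,0],
  [0,0,-8,0,0,0],
  [0,0,-8,0,0,0],
  [0,0,-8,0,0,0],
])

```text
clock: 11.4
tool_pos: [0.5773, 0.0689, 0.029]
eef_rot: [-1.468, 1.571, -3.055]
ft_force: [-1.5, 0.5, -0.1]
width: -0.0003
```

step_arm([
  [-8,0,0,0,0,0],
  [-8,0,30,0,0,0],
  [-8,0,54,0,0,0],
  [-5,0,54,0,0,0],
  [-3,0,54,0,0,0],
  [-1,0,54,0,0,0],
  [0,0,54,0,0,0],
  [0,0,54,0,0,0],
  [0,0,54,0,0,0],
  [0,0,54,0,0,0],
])

```text
clock: 12.65
tool_pos: [0.5765, 0.0155, 0.0315]
eef_rot: [0.556, 1.57, -1.029]
ft_force: [-4.7, -2.2, 17.0]
width: 0.0007
```

step_arm([
  [-8,0,0,0,0,0],
  [-8,0,5,0,0,0],
  [-8,0,8,0,0,0],
  [-5,0,8,0,0,0],
  [-3,0,8,0,0,0],
  [-1,0,8,0,0,0],
  [0,0,8,0,0,0],
  [0,0,8,0,0,0],
  [0,0,8,0,0,0],
  [0,0,8,0,0,0],
])

```text
clock: 13.9
tool_pos: [0.5763, 0.0069, 0.031]
eef_rot: [0.849, 1.57, -0.738]
ft_force: [-3.7, 0.0, 15.9]
width: 0.0
```

step_arm([
  [-8,0,0,0,0,0],
  [-8,0,3,0,0,0],
  [-8,0,6,0,0,0],
  [-5,0,6,0,0,0],
  [-3,0,6,0,0,0],
  [-1,0,6,0,0,0],
  [0,0,6,0,0,0],
  [0,0,6,0,0,0],
  [0,0,6,0,0,0],
  [0,0,6,0,0,0],
])

```text
clock: 15.15
tool_pos: [0.5762, 0.001, 0.029]
eef_rot: [-1.902, 1.571, 2.794]
ft_force: [0.0, 0.1, 1.1]
width: -0.0002
```

The beam edges, as felt by the fingertips, are at world y ≈ 0.004 and 0.057, so its centre is at world y ≈ 0.0305 (deck y ≈ +0.023). Next comes the low block.

```bash
python3 - <<'E'
from h import *
go([.580,-.2747,.11],down(-75))
E
```

```text
inc [-81.    8.3 275.6] [-15.9  -0.    0. ]
```

step_arm([
  [-40,0,0,0,0,0],
  [-81,2,30,-2,0,0],
  [-81,4,80,-4,0,0],
  [-81,6,130,-6,0,0],
  [-81,8,180,-8,0,0],
  [-81,8,230,-11,0,0],
  [-81,8,260,-14,0,0],
  [-81,8,275.5,-15.9,0,0],
  [-81,8,275.5,-15.9,0,0],
  [-81,8,275.5,-15.9,0,0],
], jaw=1, grip_force=40)

```text
clock: 16.4
tool_pos: [0.5795, -0.2738, 0.1097]
eef_rot: [-2.824, 1.57, 2.15]
ft_force: [0.7, -0.1, 0.2]
width: 0.0856
```

```bash
python3 - <<'E'
from h import *
go([.580,-.2747,.006],down(-75))
im,d,p=cam('wrist'); cv2.imwrite('pics/w1.png',im)
im,d,p=cam('top'); cv2.imwrite('pics/t1.png',im)
E
```

```text
inc [103.7   0.2   1.1] [-0.1 -0.1  0. ]
```

View pics/w1.png

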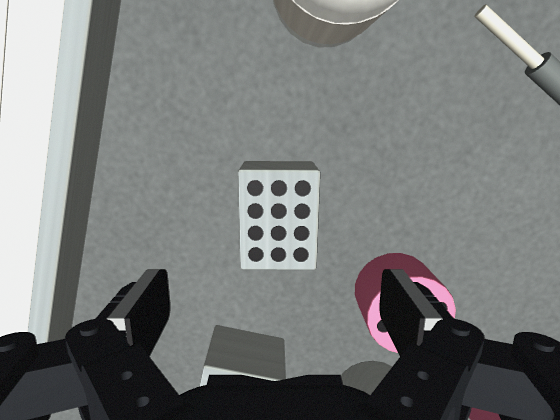

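View pics/t1.png

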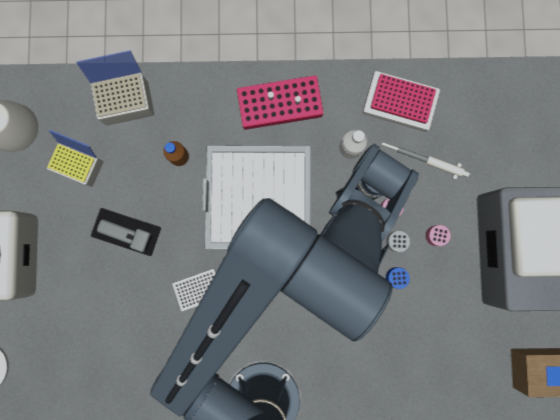

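```bash
python3 - <<'E'
from h import *
p=env.camera_params('wrist')
P=np.array([onz(p,*q,.04) for q in [(239,170),(320,170),(317,268),(242,268)]]);print(P.mean(0));
for i in range(4):
    e=P[(i+1)%4]-P[i];print(np.hypot(*e[:2])*1000,np.degrees(np.arctan2(e[1],e[0])))
E
```

```text
[ 0.5841108  -0.27705995  0.04      ]
48.889150189521715 -74.90578872004365
64.45592668177191 -164.6335404448783
49.007162703217645 105.1119407960522
64.47063860679478 15.261519683586409
```

step_arm([
  [30,1.8,2.5,0,0,0],
  [60,1.8,2.5,0,0,0],
  [85,1.8,2.5,0,0,0],
  [98,1.8,2.5,0,0,0],
  [104,1.8,2.5,0,0,0],
  [104,1.8,2.5,0,0,0],
  [104,1.8,2.5,0,0,0],
  [104,1.8,2.5,0,0,0],
  [104,1.8,2.5,0,0,0],
  [104,1.8,2.5,0,0,0],
])

```text
clock: 17.75
tool_pos: [0.5822, -0.2767, 0.0061]
eef_rot: [0.691, 1.57, -0.619]
ft_force: [0.0, 0.6, 0.6]
width: 0.0854
```

step_arm([
  [0,0,0,0,0,0],
  [0,0,0,0,0,0],
  [0,0,0,0,0,0],
  [0,0,0,0,0,0],
  [0,0,0,0,0,0],
  [0,0,0,0,0,0],
  [0,0,0,0,0,0],
  [0,0,0,0,0,0],
  [0,0,0,0,0,0],
  [0,0,0,0,0,0],
], jaw=0.3)

```text
clock: 19.0
tool_pos: [0.5821, -0.2765, 0.006]
eef_rot: [-2.895, 1.571, 2.079]
ft_force: [-0.1, 1.1, 4.1]
width: 0.0493
```

```bash
python3 - <<'E'
from h import *
s=env.state();print(s['tool_pos'],s['width'],s['ft_force'])
E
```

```text
[ 0.58208159 -0.27653776  0.00602374] 0.04932269269758238 [-0.05872472  1.09654952  4.08572231]
```

```bash
python3 - <<'E'
from h import *
go(deck(.076,.0227,.07),down(-90.9)); print(deck(.076,.0227,.07))
E
```

```text
inc [ -63.9  147.3 -277.2] [15.9 -0.   0. ]
[0.65284718 0.02930344 0.07      ]
```

step_arm([
  [-35,0,0,0,0,0],
  [-64,4,-15,0,0,0],
  [-64,20,-60,2,0,0],
  [-64,45,-110,4,0,0],
  [-64,75,-160,7,0,0],
  [-64,105,-210,10,0,0],
  [-64,130,-250,13,0,0],
  [-64,147,-277,15.9,0,0],
  [-64,147,-277,15.9,0,0],
  [-64,147,-277,15.9,0,0],
])

```text
clock: 20.25
tool_pos: [0.6518, 0.0285, 0.0685]
eef_rot: [-1.346, 1.569, -2.932]
ft_force: [-0.1, 0.1, -5.1]
width: 0.0497
```

```bash
python3 - <<'E'
from h import *
go(deck(.076,.0227,.0385),down(-90.9))
im,d,p=cam('wrist'); cv2.imwrite('pics/w2.png',im)
s=env.state();print(s['tool_pos'],s['width'],s['ft_force'])
E
```

```text
inc [30.   1.1 -0.8] [0.  0.  0.1]
[0.65185924 0.02797118 0.06880966] 0.04925542720518511 [ 0.74133538 -0.42905007 -3.64422915]
```

View pics/w2.png

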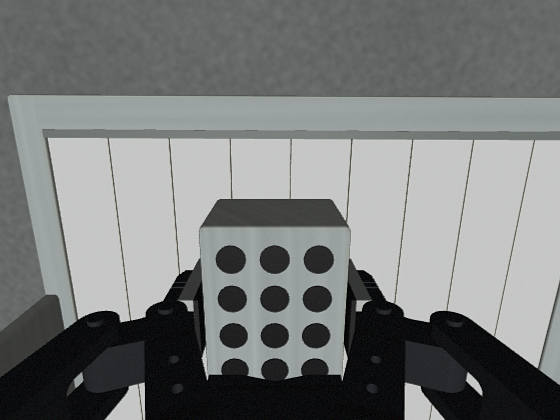

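step_arm([
  [10,1,-1,0,0,0],
  [20,1,-1,0,0,0],
  [27,1,-1,0,0,0],
  [30,1,-1,0,0,0],
  [31,1,-1,0,0,0],
  [31,1,-1,0,0,0],
  [31,1,-1,0,0,0],
  [31,1,-1,0,0,0],
  [31,1,-1,0,0,0],
  [31,1,-1,0,0,0],
])

```text
clock: 21.55
tool_pos: [0.6538, 0.0299, 0.039]
eef_rot: [1.538, 1.571, -0.05]
ft_force: [0.9, 0.2, -4.0]
width: 0.0495
```

step_arm([
  [0,0,0,0,0,0],
  [0,0,0,0,0,0],
  [0,0,0,0,0,0],
  [0,0,0,0,0,0],
  [0,0,0,0,0,0],
  [0,0,0,0,0,0],
  [0,0,0,0,0,0],
  [0,0,0,0,0,0],
  [0,0,0,0,0,0],
  [0,0,0,0,0,0],
], jaw=0.95)

```text
clock: 22.8
tool_pos: [0.6537, 0.0299, 0.0389]
eef_rot: [-1.705, 1.571, 2.991]
ft_force: [0.2, -0.3, 0.8]
width: 0.0814
```

```bash
python3 - <<'E'
from h import *
go([.4448,-.2812,.13],down(-88))
s=env.state();print(s['tool_pos'],s['width'],s['ft_force'])
im,d,p=cam('wrist'); cv2.imwrite('pics/w3.png',im)
E
```

```text
inc [ -91.1 -203.7  314.5] [-2.9 -0.   0. ]
[0.65367018 0.02989773 0.03887097] 0.0813551734853716 [ 0.17844666 -0.2507057   0.7616815 ]
```

View pics/w3.png

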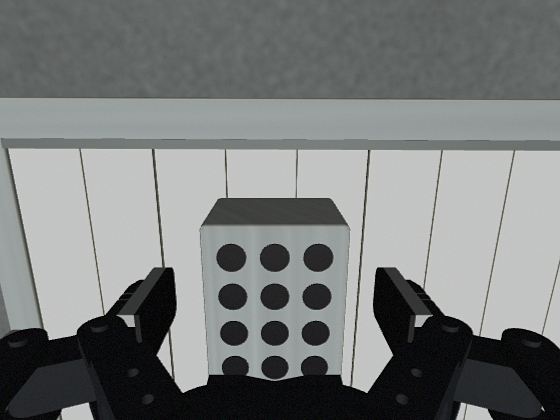

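The low block stands on the deck, released and level. Now the square one: move over it, then look.

step_arm([
  [-45,0,0,0,0,0],
  [-91,0,0,0,0,0],
  [-91,-30,45,0,0,0],
  [-91,-60,90,0,0,0],
  [-91,-90,140,-1,0,0],
  [-91,-120,190,-1.5,0,0],
  [-91,-150,240,-2,0,0],
  [-91,-180,285,-2.5,0,0],
  [-91,-203,314,-2.9,0,0],
  [-91,-203,314,-2.9,0,0],
], jaw=1)

```text
clock: 24.1
tool_pos: [0.4443, -0.2828, 0.13]
eef_rot: [0.444, 1.57, -1.098]
ft_force: [0.3, -0.1, -0.3]
width: 0.0854
```

```bash
python3 - <<'E'
from h import *
im,d,p=cam('wrist'); cv2.imwrite('pics/w4.png',im)
import pickle; pickle.dump(p,open('pics/w4.pkl','wb'))
im,d,p=cam('top'); cv2.imwrite('pics/t4.png',im)
s=env.state();print(s['tool_pos'],s['width'],s['ft_force'])
E
```

```text
[ 0.44556051 -0.28066504  0.12999561] 0.08525413614973827 [-0.0995397  -0.06221742 -0.38759698]
```

View pics/w4.png

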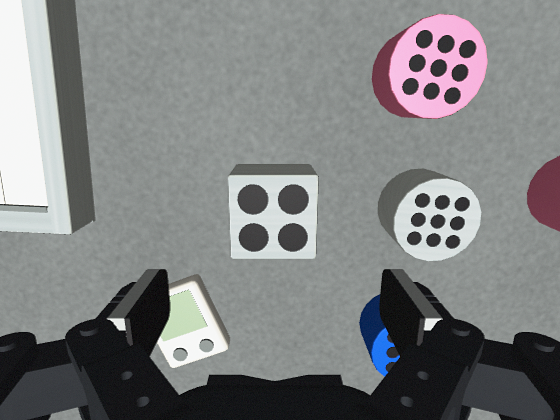

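View pics/t4.png

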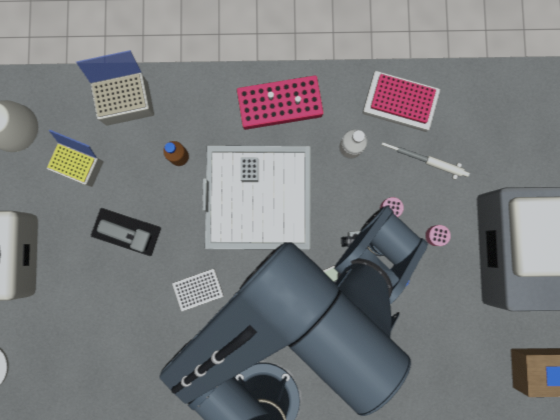

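Wrist view: the square's top corners are about (229,176), (318,176), (316,258) and (231,258). The grey round is centred at (437,219).

```bash
python3 - <<'E'
from h import *
import pickle;p=pickle.load(open('pics/w4.pkl','rb'))
P=np.array([onz(p,*q,.05) for q in [(229,176),(318,176),(316,258),(231,258)]]);print(P.mean(0));
for i in range(4):
    e=P[(i+1)%4]-P[i];print(np.hypot(*e[:2])*1000,np.degrees(np.arctan2(e[1],e[0])))
print(onz(p,437,219,.042), onz(p,200,322,.018))
t=(P.mean(0)+[.4448,-.2812,0])/2 ; go([t[0]-.001,t[1],.010],down(-87.7))
E
```

```text
[ 0.4465455  -0.28352714  0.05      ]
56.56448326349882 -88.2287968230897
56.312799530390336 -177.6781431538712
57.71868916652314 91.77137624744272
56.31370977914191 1.1474927444862628
[ 0.44707343 -0.39491433  0.042     ] [ 0.34601124 -0.22620297  0.018     ]
inc [120.   -1.    1.7] [-0.4 -0.  -0. ]
```

step_arm([
  [35,0,1.7,0,0,0],
  [70,0,1.7,0,0,0],
  [100,0,1.7,0,0,0],
  [115,0,1.7,0,0,0],
  [120,0,1.7,0,0,0],
  [120,0,1.7,0,0,0],
  [120,0,1.7,0,0,0],
  [120,0,1.7,0,0,0],
  [120,0,1.7,0,0,0],
  [120,0,1.7,0,0,0],
])

```text
clock: 25.45
tool_pos: [0.4456, -0.2825, 0.0101]
eef_rot: [0.804, 1.57, -0.733]
ft_force: [-0.1, -0.4, -1.3]
width: 0.0855
```

step_arm([
  [0,0,0,0,0,0],
  [0,0,0,0,0,0],
  [0,0,0,0,0,0],
  [0,0,0,0,0,0],
  [0,0,0,0,0,0],
  [0,0,0,0,0,0],
  [0,0,0,0,0,0],
  [0,0,0,0,0,0],
  [0,0,0,0,0,0],
  [0,0,0,0,0,0],
], jaw=0.4)

```text
clock: 26.7
tool_pos: [0.4456, -0.2823, 0.01]
eef_rot: [2.812, 1.571, 1.275]
ft_force: [0.1, 1.3, 5.7]
width: 0.0573
```

```bash
python3 - <<'E'
from h import *
s=env.state();print(s['tool_pos'],s['width'],s['ft_force'])
go(deck(0,.0227,.075),down(-90.9))
E
```

```text
[ 0.44558323 -0.28234977  0.01004898] 0.0573142273557825 [0.12695459 1.29173006 5.65996982]
inc [ -64.9  141.9 -308.2] [ 2.9 -0.  -0. ]
```

step_arm([
  [-35,0,0,0,0,0],
  [-65,4,-10,0,0,0],
  [-65,25,-60,0.5,0,0],
  [-65,50,-110,1,0,0],
  [-65,75,-165,1.5,0,0],
  [-65,100,-215,2,0,0],
  [-65,120,-265,2.5,0,0],
  [-65,140,-300,2.9,0,0],
  [-65,142,-308,2.9,0,0],
  [-65,142,-308,2.9,0,0],
])

```text
clock: 27.95
tool_pos: [0.5757, 0.0307, 0.0736]
eef_rot: [-1.551, 1.568, -3.137]
ft_force: [0.4, 0.3, -5.1]
width: 0.0577
```

```bash
python3 - <<'E'
from h import *
im,d,p=cam('wrist'); cv2.imwrite('pics/w5.png',im)
go(deck(0,.0227,.0425),down(-90.9))
s=env.state();print(s['tool_pos'],s['width'],s['ft_force'])
E
```

```text
inc [31.3  1.3 -0.7] [-0.   0.   0.2]
[0.57567186 0.02982653 0.07384873] 0.057349989344163854 [-0.2240531   0.10761214 -5.10582855]
```

View pics/w5.png

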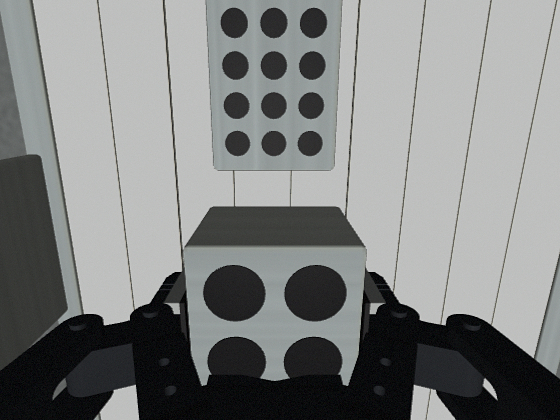

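step_arm([
  [10,1,0,0,0,0],
  [20,1,0,0,0,0],
  [27,1,0,0,0,0],
  [31,1,0,0,0,0],
  [32,1,0,0,0,0],
  [32,1,0,0,0,0],
  [32,1,0,0,0,0],
  [32,1,0,0,0,0],
  [32,1,0,0,0,0],
  [32,1,0,0,0,0],
])

```text
clock: 29.25
tool_pos: [0.578, 0.0302, 0.043]
eef_rot: [1.458, 1.571, -0.129]
ft_force: [-0.1, 0.1, -4.6]
width: 0.0574
```

step_arm([
  [0,0,0,0,0,0],
  [0,0,0,0,0,0],
  [0,0,0,0,0,0],
  [0,0,0,0,0,0],
  [0,0,0,0,0,0],
  [0,0,0,0,0,0],
  [0,0,0,0,0,0],
  [0,0,0,0,0,0],
  [0,0,0,0,0,0],
  [0,0,0,0,0,0],
], jaw=1)

```text
clock: 30.5
tool_pos: [0.578, 0.0302, 0.0429]
eef_rot: [2.964, 1.571, 1.377]
ft_force: [-0.3, -0.5, -0.7]
width: 0.0857
```

```bash
python3 - <<'E'
from h import *
go([.445,-.394,.13],down(-90))
s=env.state();print(s['tool_pos'],s['width'],s['ft_force'])
E
```

```text
inc [ -87.1 -126.   426.4] [-0.9 -0.  -0. ]
[0.57800694 0.03024436 0.04290994] 0.085702993191674 [-0.26779206 -0.49924258 -0.67897878]
```

step_arm([
  [-45,0,0,0,0,0],
  [-87,0,0,0,0,0],
  [-87,-17,58,0,0,0],
  [-87,-34,116,0,0,0],
  [-87,-51,174,0,0,0],
  [-87,-68,232,0,0,0],
  [-87,-86,290,0,0,0],
  [-87,-103,348,0,0,0],
  [-87,-120,406,0,0,0],
  [-87,-126,426,-0.9,0,0],
])

```text
clock: 31.75
tool_pos: [0.4439, -0.3978, 0.1301]
eef_rot: [0.465, 1.568, -1.11]
ft_force: [-0.6, 1.2, -0.3]
width: 0.0852
```

```bash
python3 - <<'E'
from h import *
env.read_camera('top')
im,d,p=cam('wrist'); cv2.imwrite('pics/w6.png',im)
import pickle; pickle.dump(p,open('pics/w6.pkl','wb'))
s=env.state();print(s['tool_pos'],s['width'],s['ft_force'])
E
```

```text
[ 0.44416181 -0.39660993  0.12992383] 0.08545135825317761 [-0.04061752  0.20040529 -0.02654072]
```

View pics/w6.png

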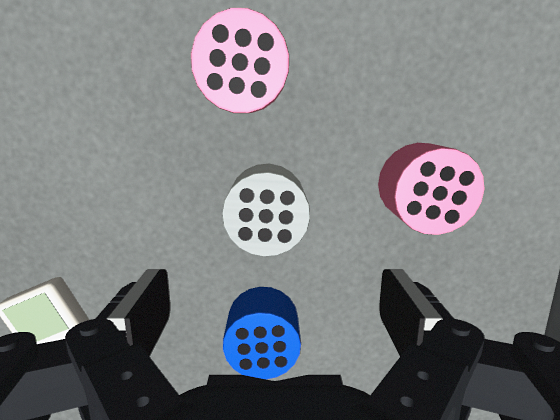

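Candidates: grey (266,214), pinks (240,60) and (440,190), blue (262,345). Only the grey one matches round_c, and it stands clear in this view.

```bash
python3 - <<'E'
from h import *
import pickle;p=pickle.load(open('pics/w6.pkl','rb'))
a=onz(p,266,214,.042);print(a, onz(p,440,190,.042),onz(p,262,345,.042))
go([a[0]-.001,a[1],.006],down(-90))
E
```

```text
[ 0.44665896 -0.39516772  0.042     ] [ 0.46288606 -0.51131824  0.042     ] [ 0.34321386 -0.39117852  0.042     ]
inc [123.9   1.4  -1.6] [-0.3  0.1 -0. ]
```

step_arm([
  [35,1.4,-1.6,0,0,0],
  [70,1.4,-1.6,0,0,0],
  [100,1.4,-1.6,0,0,0],
  [118,1.4,-1.6,0,0,0],
  [124,1.4,-1.6,0,0,0],
  [124,1.4,-1.6,0,0,0],
  [124,1.4,-1.6,0,0,0],
  [124,1.4,-1.6,0,0,0],
  [124,1.4,-1.6,0,0,0],
  [124,1.4,-1.6,0,0,0],
])

```text
clock: 33.1
tool_pos: [0.4465, -0.3922, 0.0062]
eef_rot: [0.683, 1.57, -0.889]
ft_force: [0.1, -0.1, -0.5]
width: 0.0853
```

step_arm([
  [0,0,0,0,0,0],
  [0,0,0,0,0,0],
  [0,0,0,0,0,0],
  [0,0,0,0,0,0],
  [0,0,0,0,0,0],
  [0,0,0,0,0,0],
  [0,0,0,0,0,0],
  [0,0,0,0,0,0],
  [0,0,0,0,0,0],
  [0,0,0,0,0,0],
], jaw=0.4)

```text
clock: 34.35
tool_pos: [0.4467, -0.3927, 0.0063]
eef_rot: [0.489, 1.569, -1.082]
ft_force: [-0.5, -2.5, 4.5]
width: 0.0589
```

```bash
python3 - <<'E'
from h import *
s=env.state();print(s['tool_pos'],s['width'],s['ft_force'])
go(deck(-.077,.0227,.075),down(-90.9))
E
```

```text
[ 0.44665413 -0.39272341  0.00632921] 0.05891620392770777 [-0.49907022 -2.50796151  4.48700971]
inc [ -69.2   53.  -424.4] [ 0.9  0.1 -0. ]
```

step_arm([
  [-35,0,0,0,0,0],
  [-69,0,-20,0,0,0],
  [-69,8,-80,0,0,0],
  [-69,16,-140,0,0,0],
  [-69,24,-200,0,0,0],
  [-69,32,-260,0,0,0],
  [-69,40,-320,0,0,0],
  [-69,48,-375,0.9,0,0],
  [-69,53,-415,0.9,0,0],
  [-69,53,-424,0.9,0,0],
])

```text
clock: 35.6
tool_pos: [0.4978, 0.035, 0.0737]
eef_rot: [-1.84, 1.566, 2.859]
ft_force: [-0.3, -0.5, -4.5]
width: 0.059
```

```bash
python3 - <<'E'
from h import *
env.read_camera('top')
im,d,p=cam('wrist'); cv2.imwrite('pics/w7.png',im)
go(deck(-.077,.0227,.0387),down(-90.9))
s=env.state();print(s['tool_pos'],s['width'],s['ft_force'])
E
```

```text
inc [35.3  1.8  1.5] [ 0.1 -0.   0.2]
[0.49822754 0.03316937 0.07396151] 0.05886620107011938 [ 0.0922056  -0.57950271 -3.88105002]
```

View pics/w7.png

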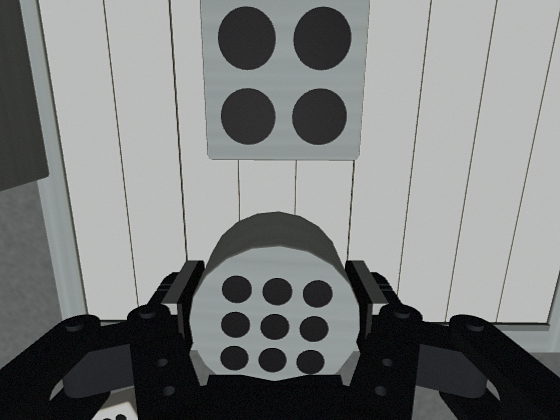

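step_arm([
  [10,1,1,0,0,0],
  [20,1,1,0,0,0],
  [30,1,1,0,0,0],
  [35,1,1,0,0,0],
  [36,1,1,0,0,0],
  [36,1,1,0,0,0],
  [36,1,1,0,0,0],
  [36,1,1,0,0,0],
  [36,1,1,0,0,0],
  [36,1,1,0,0,0],
])

```text
clock: 36.95
tool_pos: [0.5008, 0.0309, 0.039]
eef_rot: [1.439, 1.571, -0.148]
ft_force: [0.4, -0.3, -4.9]
width: 0.0589
```

step_arm([
  [0,0,0,0,0,0],
  [0,0,0,0,0,0],
  [0,0,0,0,0,0],
  [0,0,0,0,0,0],
  [0,0,0,0,0,0],
  [0,0,0,0,0,0],
  [0,0,0,0,0,0],
  [0,0,0,0,0,0],
  [0,0,0,0,0,0],
  [0,0,0,0,0,0],
], jaw=1)

```text
clock: 38.2
tool_pos: [0.5007, 0.0309, 0.0389]
eef_rot: [-1.823, 1.571, 2.873]
ft_force: [0.6, 0.2, -0.7]
width: 0.0852
```

step_arm([
  [-30,0,0,0,0,0],
  [-70,0,0,0,0,0],
  [-120,0,0,0,0,0],
  [-160,0,-10,0,0,0],
  [-160,-5,-60,0,0,0],
  [-160,-10,-120,0,0,0],
  [-160,-15,-180,0,0,0],
  [-160,-15,-220,0,0,0],
  [-160,-15,-220,0,0,0],
  [-160,-15,-220,0,0,0],
])

```text
clock: 39.45
tool_pos: [0.4889, 0.2506, 0.1987]
eef_rot: [-0.814, 1.57, -2.4]
ft_force: [0.1, 0.0, -0.2]
width: 0.0855
```

```bash
python3 - <<'E'
from h import *
import pickle
im,d,p=cam('wrist'); cv2.imwrite('pics/w8.png',im); pickle.dump(p,open('pics/w8.pkl','wb'))
im,d,p=cam('top'); cv2.imwrite('pics/t8.png',im);np.save('pics/t8.npy',d)
im,d,p=cam('scene'); cv2.imwrite('pics/s8.png',cv2.resize(im[150:300,220:480],None,fx=3,fy=3))
s=env.state();print(s['tool_pos'],s['width'],s['ft_force'])
E
```

```text
[0.48936513 0.24982105 0.19881734] 0.08529496103142224 [-0.51725189  0.04310201  0.09323447]
```

View pics/w8.png

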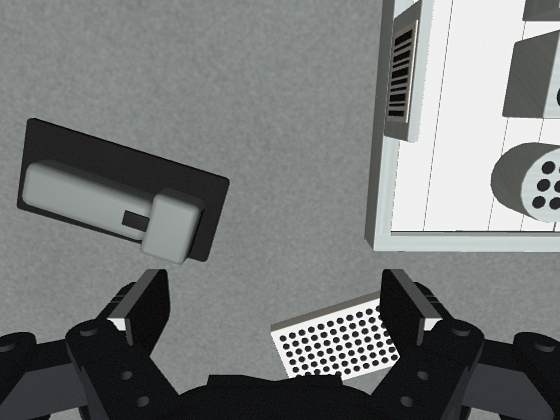

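View pics/t8.png

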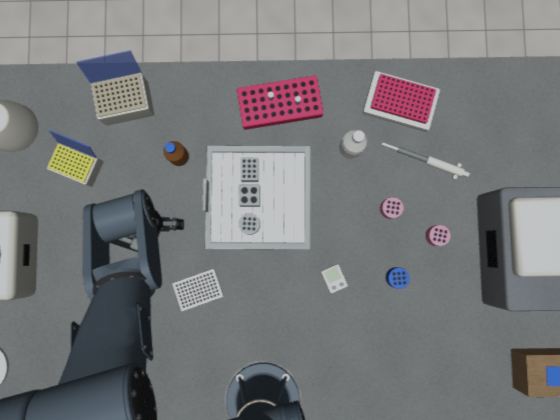

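View pics/s8.png

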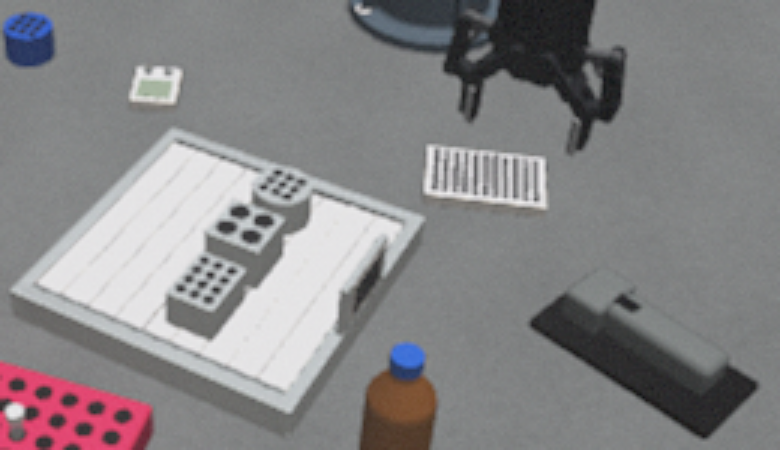

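```bash
python3 - <<'E'
from h import *
im=cv2.imread('pics/w8.png'); cv2.imwrite('pics/c8.png',cv2.resize(im[110:275,10:240],None,fx=3.4,fy=3.4,interpolation=cv2.INTER_CUBIC))
p=env.camera_params('top');d=np.load('pics/t8.npy');t=cv2.imread('pics/t8.png')
for n,u,v in [('low',250,169),('sq',249,195),('round',249,224)]:
    a=d[v-2:v+3,u-2:u+3];print(n,px2w(p,u,v,np.median(a[a>0])).round(4))
print('reagent',onz(p,170,148,.13))
print('plate', [onz(p,85+u/3.4,135+v/3.4,.092) for u,v in [(401,149),(412,149),(412,258),(401,255)]])
cv2.imwrite('pics/c9.png',cv2.resize(t[140:255,200:320],None,fx=5,fy=5,interpolation=cv2.INTER_CUBIC))
E
```

```text
low [0.6507 0.0274 0.074 ]
sq [0.576  0.0303 0.0823]
round [0.4956 0.0313 0.0742]
reagent [0.70153316 0.24093927 0.13      ]
plate [array([0.62173752, 0.15731225, 0.092     ]), array([0.62162129, 0.14831925, 0.092     ]), array([0.53228743, 0.14826392, 0.092     ]), array([0.53484369, 0.157206  , 0.092     ])]
```

View pics/c8.png

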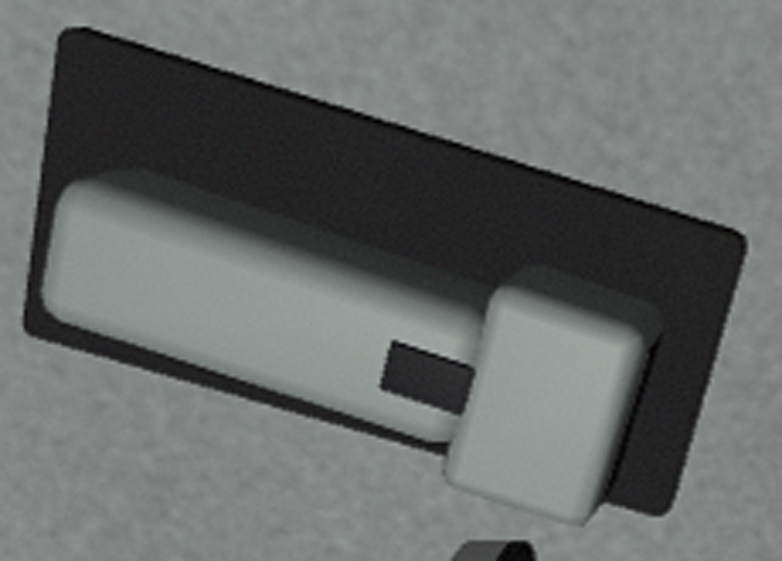

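View pics/c9.png

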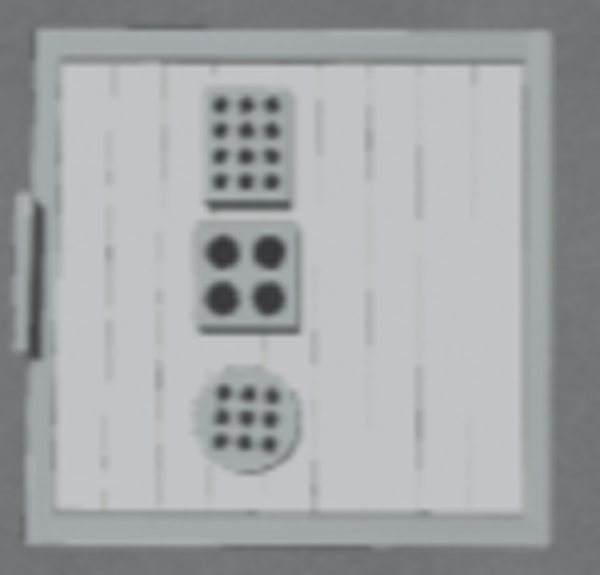

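```bash
python3 - <<'E'
from h import *
im,d,p=cam('wrist')
H,W=d.shape; f=210/np.tan(np.radians(p['vfov'])/2)
v,u=np.mgrid[0:H,0:W]; c=np.stack([(u-p['cx'])/f*d,-(v-p['cy'])/f*d,-d,np.ones_like(d)],-1)
P=(c@np.array(p['extrinsics']).T)[...,:3]
sub=P[100:275,10:245]
ok=(d[100:275,10:245]>0)
z=sub[...,2]
for (uu,vv) in [(60,187),(100,200),(130,217),(170,228),(185,215),(100,145),(240,120)]: print((uu,vv),P[vv,uu].round(4))
m=ok&(z>.024)&(z<.08)
q=sub[m]; print(len(q), np.percentile(q[:,2],[5,50,95]))
for lo,hi in [(.036,.055)]:
    w=q[(q[:,2]>lo)&(q[:,2]<hi)][:,:2].astype(np.float32)*1000
    r=cv2.minAreaRect(w);print(r)
w=q[:,:2]; c0=np.array([.4815,.395]); a=np.radians(-108.8); ax=np.array([np.cos(a),np.sin(a)]); n=np.array([-ax[1],ax[0]])
s=(w-c0)@ax; t=(w-c0)@n; print('along',np.percentile(s,[.3,99.7]))
for lo in range(-75,75,15):
    k=(s*1000>lo)&(s*1000<lo+15)
    if k.sum()>20: print(lo,(np.percentile(t[k],[1,99])*1000).round(1),np.median(q[k,2]).round(4))
E
```

```text
(60, 187) [0.5004 0.4296 0.0475]
(100, 200) [0.4886 0.3973 0.048 ]
(130, 217) [0.4734 0.3733 0.0489]
(170, 228) [0.4621 0.3405 0.0467]
(185, 215) [0.4736 0.3264 0.0464]
(100, 145) [0.5318 0.4071 0.0133]
(240, 120) [0.5515 0.2795 0.001 ]
9460 [0.03142434 0.04642935 0.04805   ]
((476.97796630859375, 392.4437561035156), (149.34255981445312, 59.0745735168457), 70.06477355957031)
along [-0.06945714  0.07837814]
-75 [-18.1  18.8] 0.046
-60 [-18.8  18.7] 0.0465
-45 [-19.5  18.2] 0.0465
-30 [-19.6  17.7] 0.0465
-15 [-20.7  17.2] 0.0464
0 [-20.9  16.7] 0.0464
15 [-21.4  16.1] 0.0467
30 [-31.7  25. ] 0.0463
45 [-32.6  25. ] 0.0467
60 [-32.9  24.5] 0.0465
```

```bash
python3 - <<'E'
from h import *
go([.4778,.392,.10],down(-20.2)); print(env.state()['q'].round(2))
E
```

```text
inc [  98.8  -14.2 -142. ] [-70.9   0.    0. ]
[ 0.27  0.47  1.66 -0.    1.02  1.86]
```

step_arm([
  [10,0,-20,-10,0,0],
  [20,0,-40,-20,0,0],
  [30,0,-70,-30,0,0],
  [40,-5,-100,-40,0,0],
  [55,-10,-125,-50,0,0],
  [70,-14,-142,-60,0,0],
  [85,-14,-142,-70.9,0,0],
  [98,-14,-142,-70.9,0,0],
  [98,-14,-142,-70.9,0,0],
  [98,-14,-142,-70.9,0,0],
], jaw=1)

```text
clock: 40.9
tool_pos: [0.4783, 0.393, 0.1013]
eef_rot: [0.876, 1.57, 0.524]
ft_force: [0.7, -0.6, 0.1]
width: 0.0852
```

```bash
python3 - <<'E'
from h import *
im,d,p=cam('wrist'); cv2.imwrite('pics/w9.png',im)
s=env.state();print(s['tool_pos'],s['q'].round(2)); go([.4778,.392,.016],down(-20.2))
E
```

```text
[0.47837038 0.39319019 0.1015532 ] [0.51 0.68 1.55 0.   0.9  0.86]
inc [85.6 -1.4 -0.2] [ 0.   0.  -0.1]
```

View pics/w9.png

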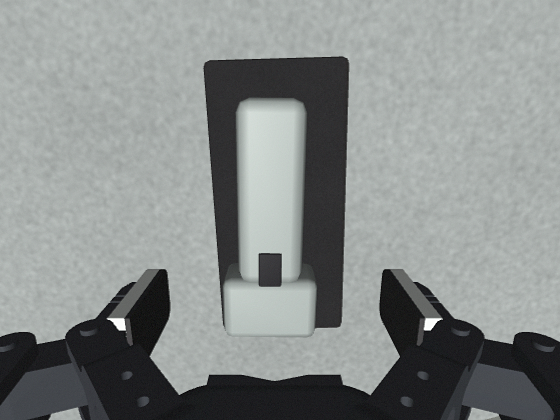

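step_arm([
  [30,-1.4,0,0,0,0],
  [60,-1.4,0,0,0,0],
  [78,-1.4,0,0,0,0],
  [85,-1.4,0,0,0,0],
  [85,-1.4,0,0,0,0],
  [85,-1.4,0,0,0,0],
  [85,-1.4,0,0,0,0],
  [85,-1.4,0,0,0,0],
  [85,-1.4,0,0,0,0],
  [85,-1.4,0,0,0,0],
])

```text
clock: 42.2
tool_pos: [0.4772, 0.392, 0.016]
eef_rot: [1.011, 1.571, 0.661]
ft_force: [-0.2, 0.6, 0.5]
width: 0.0856
```

step_arm([
  [0,0,0,0,0,0],
  [0,0,0,0,0,0],
  [0,0,0,0,0,0],
  [0,0,0,0,0,0],
  [0,0,0,0,0,0],
  [0,0,0,0,0,0],
  [0,0,0,0,0,0],
  [0,0,0,0,0,0],
  [0,0,0,0,0,0],
  [0,0,0,0,0,0],
], jaw=0.25)

```text
clock: 43.45
tool_pos: [0.4773, 0.3921, 0.016]
eef_rot: [1.073, 1.57, 0.723]
ft_force: [-0.2, 0.6, 2.8]
width: 0.0397
```

```bash
python3 - <<'E'
from h import *
s=env.state();print(s['tool_pos'],s['width'],s['ft_force'])
L=deck(-.001,.154,.066);print('label',L)
T=deck(-.001,.154+.07+.075,.054); go(T,down(-0.9)); print(T)
E
```

```text
[0.47733423 0.39211698 0.01604297] 0.03968307709844753 [-0.22320051  0.55677505  2.84212477]
label [0.57791905 0.16179671 0.066     ]
inc [-37.9 -44.9 125.9] [-19.2   0.   -0. ]
[0.58019661 0.30677882 0.054     ]
```

step_arm([
  [-15,0,0,0,0,0],
  [-38,0,0,0,0,0],
  [-38,-6,20,-3,0,0],
  [-38,-14,45,-7,0,0],
  [-38,-23,70,-11,0,0],
  [-38,-33,95,-15,0,0],
  [-38,-41,115,-18,0,0],
  [-38,-45,126,-19.2,0,0],
  [-38,-45,126,-19.2,0,0],
  [-38,-45,126,-19.2,0,0],
])

```text
clock: 44.7
tool_pos: [0.5791, 0.307, 0.0538]
eef_rot: [-3.044, 1.569, -3.058]
ft_force: [-0.0, 1.0, -0.8]
width: 0.0391
```

```bash
python3 - <<'E'
from h import *
s=env.state();print(s['tool_pos'],s['width'],s['ft_force'])
T=deck(0,.15+.07+.075,.053); go(T,down(-0.9)); print(T)
im,d,p=cam('wrist'); cv2.imwrite('pics/w10.png',im)
im,d,p=cam('top'); cv2.imwrite('pics/t10.png',cv2.resize(im[120:270,90:330],None,fx=3.2,fy=3.2,interpolation=cv2.INTER_CUBIC))
im,d,p=cam('scene'); cv2.imwrite('pics/s10.png',cv2.resize(im[150:330,280:480],None,fx=3.2,fy=3.2,interpolation=cv2.INTER_CUBIC))
E
```

```text
[0.57907061 0.30696989 0.05381841] 0.039092316389952135 [-0.04015984  0.98063665 -0.84787045]
inc [ 0.8 -4.2  2.1] [ 0.1 -0.1  0. ]
[0.58113366 0.30276361 0.053     ]
```

View pics/w10.png

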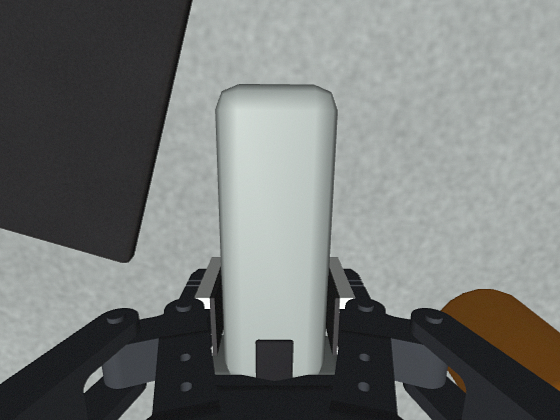

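View pics/t10.png

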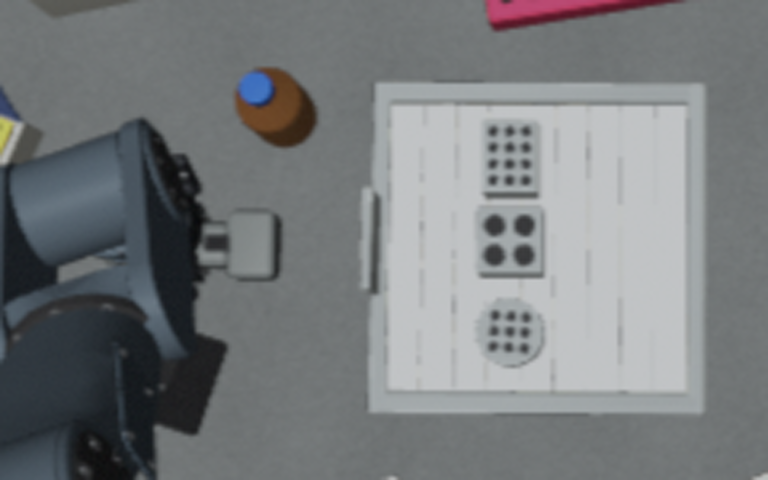

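View pics/s10.png

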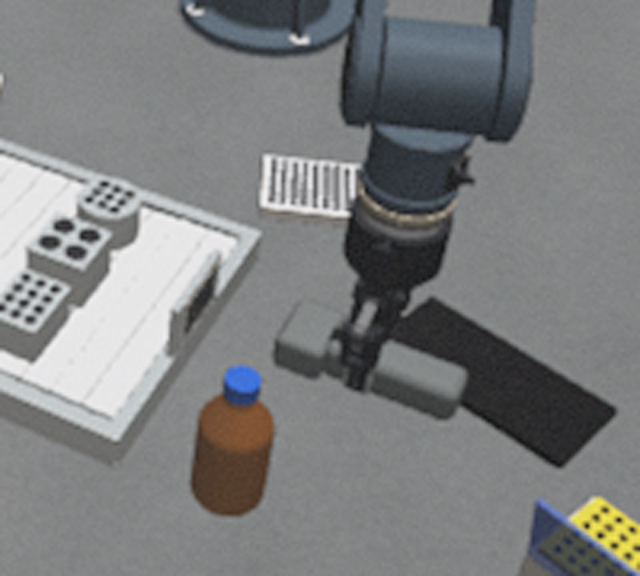

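step_arm([
  [0,-1,0.5,0,0,0],
  [0.5,-3,1.5,0,0,0],
  [0.5,-4,2,0,0,0],
  [0.5,-4,2,0,0,0],
  [0.5,-4,2,0,0,0],
  [0.5,-4,2,0,0,0],
  [0.5,-4,2,0,0,0],
  [0.5,-4,2,0,0,0],
  [0.5,-4,2,0,0,0],
  [0.5,-4,2,0,0,0],
])

```text
clock: 46.1
tool_pos: [0.5821, 0.3025, 0.0534]
eef_rot: [-2.647, 1.571, -2.662]
ft_force: [-0.1, -0.2, -2.8]
width: 0.0396
```

```bash
python3 - <<'E'
from h import *
s=env.state();print(s['tool_pos'],s['width'],s['ft_force'],s['wrist_torque'])
im,d,p=cam('wrist')
for uu,vv in [(276,110),(276,180),(276,250),(276,320),(240,180),(310,180)]: print(uu,vv,px2w(p,uu,vv,np.median(d[vv-3:vv+4,uu-3:uu+4])).round(4))
im,d,p=cam('top')
t=im
# head nose pixels in t10 crop (228..280, 208..280)
for uu,vv in [(234,208),(280,210),(278,280),(231,278)]: print(onz(p,90+uu/3.2,120+vv/3.2,.084).round(4))
for vv in range(186,206,5):
  for uu in range(162,178,5): print(px2w(p,uu,vv,d[vv,uu]).round(3),end=' ')
E
```

```text
[0.58205317 0.30252436 0.05338571] 0.03960461492906798 [-0.10173106 -0.21203335 -2.82124412] [-0.0409273  -0.01580456  0.05247663]
276 110 [0.5847 0.3711 0.0843]
276 180 [0.5845 0.3495 0.0843]
276 250 [0.5842 0.3252 0.0839]
276 320 [0.5838 0.2981 0.0841]
240 180 [0.5729 0.3497 0.0845]
310 180 [0.5954 0.3493 0.0843]
[0.607  0.2698 0.084 ]
[0.6047 0.2296 0.084 ]
[0.5434 0.231  0.084 ]
[0.5457 0.2719 0.084 ]
[ 0.616  0.294 -0.003] [0.604 0.26  0.081] [0.604 0.245 0.084] [ 0.424 -0.045  1.392] [0.591 0.275 0.076] [0.59  0.259 0.082] [0.59  0.244 0.086] [0.591 0.233 0.077] [0.576 0.273 0.084] [0.576 0.259 0.083] [0.575 0.244 0.088] [0.577 0.233 0.076] [0.562 0.272 0.086] [0.562 0.259 0.08 ] [0.562 0.245 0.084] [0.562 0.232 0.078]
```

step_arm([
  [0,0,0,0,0,0],
  [0,0,0,0,0,0],
  [0,0,0,0,0,0],
  [0,0,0,0,0,0],
  [0,0,0,0,0,0],
  [0,0,0,0,0,0],
  [0,0,0,0,0,0],
  [0,0,0,0,0,0],
  [0,0,0,0,0,0],
  [0,0,0,0,0,0],
])

```text
clock: 47.45
tool_pos: [0.5821, 0.3025, 0.0534]
eef_rot: [0.013, 1.571, -0.002]
ft_force: [0.1, -0.2, -1.6]
width: 0.0398
```

step_arm([
  [0,0,0,0,0,0],
  [0,0,0,0,0,0],
  [0,0,0,0,0,0],
  [0,0,0,0,0,0],
  [0,0,0,0,0,0],
  [0,0,0,0,0,0],
  [0,0,0,0,0,0],
  [0,0,0,0,0,0],
  [0,0,0,0,0,0],
  [0,0,0,0,0,0],
])

```text
clock: 48.7
tool_pos: [0.5821, 0.3025, 0.0534]
eef_rot: [0.327, 1.571, 0.312]
ft_force: [-0.6, 0.2, -1.6]
width: 0.0394
```

```bash
python3 - <<'E'
from h import *
s=env.state();print(s['tool_pos'],s['width'],s['ft_force'])
im,d,p=cam('top'); cv2.imwrite('pics/t11.png',im)
im,d,p=cam('scene'); cv2.imwrite('pics/s11.png',cv2.resize(im[150:330,200:480],None,fx=2.8,fy=2.8,interpolation=cv2.INTER_CUBIC))
go([.479,.3925,.0175],down(-19.6)); go([.479,.3925,.05],down(-19.6))
E
```

```text
[0.58209738 0.30252784 0.05340575] 0.03936314102517731 [-0.55694061  0.16628839 -1.64205887]
inc [  35.9   88.4 -104.4] [18.8 -0.   0. ]
inc [   3.4   88.4 -104.4] [18.8 -0.   0. ]
```

View pics/s11.png

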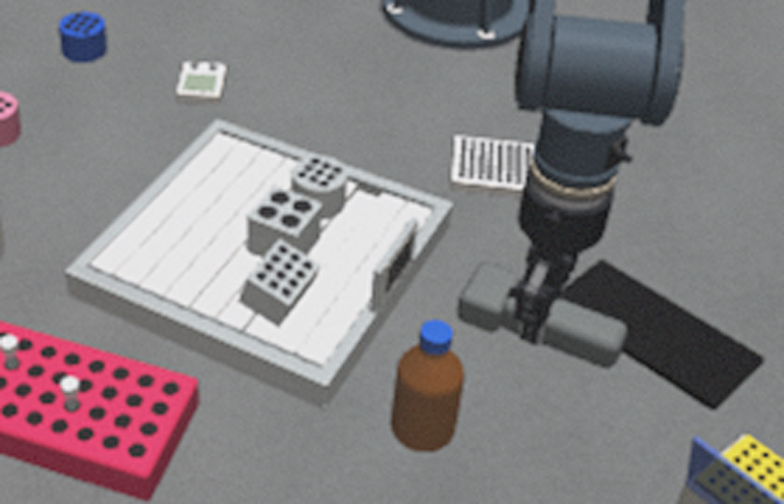

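The blocks have changed: the low block looks turned. I'll check the top view.

```bash
python3 - <<'E'
from h import *
t=cv2.imread('pics/t11.png'); cv2.imwrite('pics/c11.png',cv2.resize(t[140:255,200:320],None,fx=5,fy=5,interpolation=cv2.INTER_CUBIC))
E
```

```text
(no output)
```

View pics/c11.png

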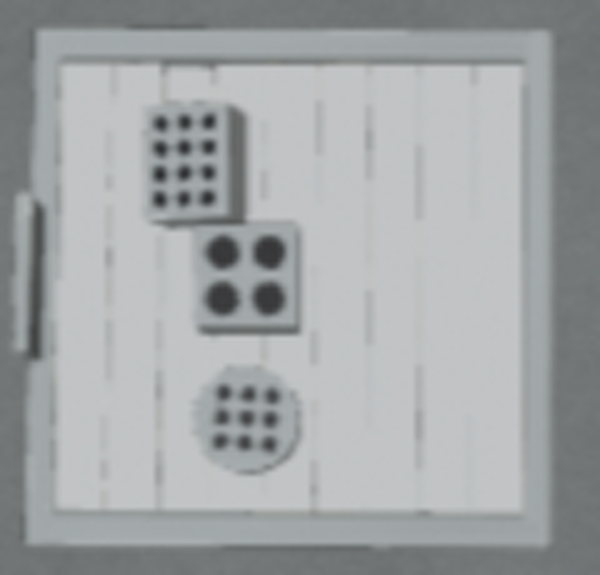

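A knock moved the low block off the beam, after the pictures at 44.7 s. I'll lay the scanner back first, then mend the block.

step_arm([
  [2,15,-20,4,0,0],
  [3,30,-40,8,0,0],
  [3,50,-60,12,0,0],
  [3,70,-85,16,0,0],
  [3,88,-104,18.8,0,0],
  [3,88,-104,18.8,0,0],
  [15,88,-104,18.8,0,0],
  [28,88,-104,18.8,0,0],
  [35,88,-104,18.8,0,0],
  [36.5,88,-104,18.8,0,0],
])

```text
clock: 50.05
tool_pos: [0.4795, 0.3914, 0.0161]
eef_rot: [-2.187, 1.569, -2.53]
ft_force: [-0.2, -1.3, 1.7]
width: 0.0395
```

```bash
python3 - <<'E'
from h import *
s=env.state();print(s['tool_pos'],s['width'],s['ft_force']); go([.479,.3925,.0165],down(-19.6))
E
```

```text
[0.47952726 0.39135196 0.01605781] 0.039489259428194305 [-0.16808866 -1.25366314  1.66581141]
inc [-0.4  0.9 -0.9] [-0.1 -0.   0.1]
```

step_arm([
  [0,0,0,0,0,0],
  [0,0,0,0,0,0],
  [0,0,0,0,0,0],
  [0,0,0,0,0,0],
  [0,0,0,0,0,0],
  [0,0,0,0,0,0],
  [0,0,0,0,0,0],
  [0,0,0,0,0,0],
  [0,0,0,0,0,0],
  [0,0,0,0,0,0],
], jaw=1)

```text
clock: 51.3
tool_pos: [0.4794, 0.392, 0.0169]
eef_rot: [-3.069, 1.571, 2.871]
ft_force: [0.3, 0.9, -0.1]
width: 0.0854
```

```bash
python3 - <<'E'
from h import *
s=env.state();print(s['tool_pos'],s['width'],s['ft_force']); go([.62,.05,.20],down(-89))
im,d,p=cam('scene'); cv2.imwrite('pics/s12.png',cv2.resize(im[180:270,220:370],None,fx=5,fy=5,interpolation=cv2.INTER_CUBIC))
E
```

```text
[0.47939093 0.39204635 0.01689563] 0.08543080206452681 [ 0.33019137  0.93624561 -0.09901888]
inc [-183.1 -274.9  247.4] [69.4 -0.   0. ]
```

View pics/s12.png

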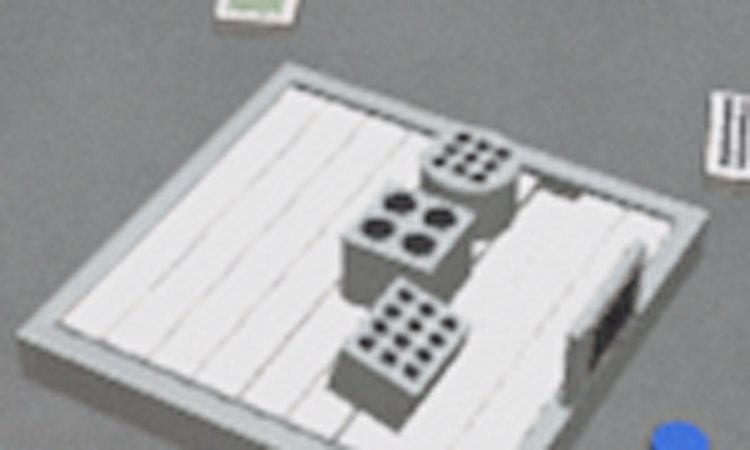

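step_arm([
  [-50,0,0,0,0,0],
  [-100,0,0,0,0,0],
  [-150,0,5,8,0,0],
  [-183,-40,40,18,0,0],
  [-183,-80,80,28,0,0],
  [-183,-120,120,38,0,0],
  [-183,-160,160,48,0,0],
  [-183,-200,200,58,0,0],
  [-183,-240,230,66,0,0],
  [-183,-275,247,69.4,0,0],
])

```text
clock: 52.6
tool_pos: [0.6205, 0.0477, 0.1998]
eef_rot: [1.321, 1.57, -0.237]
ft_force: [1.0, 0.6, -0.5]
width: 0.0856
```

step_arm([
  [0,0,0,0,0,0],
  [0,0,0,0,0,0],
  [0,0,0,0,0,0],
  [0,0,0,0,0,0],
  [0,0,0,0,0,0],
  [0,0,0,0,0,0],
  [0,0,0,0,0,0],
  [0,0,0,0,0,0],
  [0,0,0,0,0,0],
  [0,0,0,0,0,0],
])

```text
clock: 53.85
tool_pos: [0.6196, 0.05, 0.1999]
eef_rot: [-2.014, 1.571, 2.715]
ft_force: [-0.7, -1.1, 0.3]
width: 0.086
```

```bash
python3 - <<'E'
from h import *
import pickle
s=env.state();print(s['tool_pos'],s['width'],s['ft_force'])
im,d,p=cam('wrist'); cv2.imwrite('pics/w13.png',im); np.save('pics/w13.npy',d); pickle.dump(p,open('pics/w13.pkl','wb'))
E
```

```text
[0.61956269 0.04995233 0.19989409] 0.08598904290473082 [-0.68112751 -1.06766865  0.31972889]
```

View pics/w13.png

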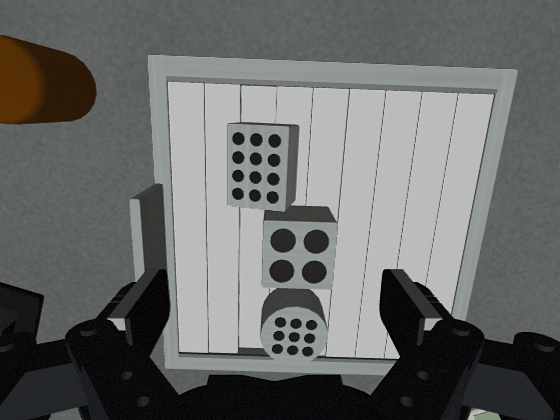

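```bash
python3 - <<'E'
from h import *
import pickle
p=pickle.load(open('pics/w13.pkl','rb'));d=np.load('pics/w13.npy');im=cv2.imread('pics/w13.png')
def W(u,v): 
    a=d[v-1:v+2,u-1:u+2]; return px2w(p,u,v,np.median(a))
for n,q in [('low',[(233,129),(283,131),(280,203),(233,200),(258,165)]),('sq',[(268,228),(332,229),(330,284),(267,282)]),('round',[(272,335),(318,340),(294,322),(294,353)]),('cover',[(340,120),(400,150),(200,150)])]:
    for x in q: print(n,x,W(*x).round(4))
cv2.imwrite('pics/c13.png',cv2.resize(im[105:300,140:360],None,fx=3.6,fy=3,interpolation=cv2.INTER_CUBIC))
E
```

```text
low (233, 129) [0.6757 0.0815 0.0637]
low (283, 131) [0.6755 0.0434 0.0746]
low (280, 203) [0.6206 0.0443 0.0748]
low (233, 200) [0.6196 0.0822 0.0639]
low (258, 165) [0.6492 0.0619 0.0694]
sq (268, 228) [0.6024 0.0533 0.0824]
sq (332, 229) [0.6026 0.0039 0.0828]
sq (330, 284) [0.5557 0.0025 0.0827]
sq (267, 282) [0.5562 0.0535 0.0821]
round (272, 335) [0.5012 0.0487 0.0743]
round (318, 340) [0.4973 0.0083 0.0749]
round (294, 322) [0.5149 0.0299 0.0749]
round (294, 353) [0.4832 0.0288 0.0744]
cover (340, 120) [ 0.6831 -0.0056  0.0328]
cover (400, 150) [ 0.659  -0.059   0.0336]
cover (200, 150) [0.6559 0.1136 0.0336]
```

View pics/c13.png

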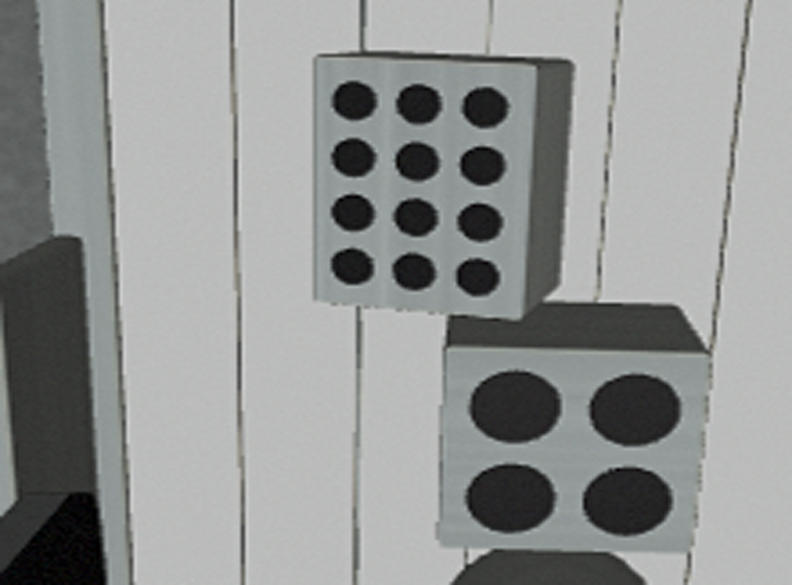

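```bash
cat >> h.py <<'E'
def tilt(deg): return R.from_rotvec([np.radians(deg),0,0])*down(-90.9)
E
python3 - <<'E'
from h import *
r=tilt(-15.8); zb=-r.as_matrix()[:,0]; print(zb,r.as_matrix()[:,2])
T=np.array([.648,.0533,.0387]); go(T+.06*zb,r); go(T,r); print(T+.06*zb)
E
```

```text
[-0.          0.27228025  0.96221799] [-0.01570732 -0.96209929  0.27224666]
inc [103.5  28.8 -19.2] [  1.8 -15.8  -0. ]
inc [161.2  28.5  -2.9] [  1.8 -15.8  -0. ]
[0.648      0.06963681 0.09643308]
```

step_arm([
  [15,8,-5,0.5,-4,0],
  [35,16,-10,1,-8,0],
  [55,24,-15,1.4,-12,0],
  [75,28.5,-19,1.8,-15.8,0],
  [90,28.5,-19,1.8,-15.8,0],
  [103,28.5,-19,1.8,-15.8,0],
  [103,28.5,-19,1.8,-15.8,0],
  [103,28.5,-19,1.8,-15.8,0],
  [103,28.5,-19,1.8,-15.8,0],
  [103,28.5,-19,1.8,-15.8,0],
], jaw=0.8)

```text
clock: 55.15
tool_pos: [0.6481, 0.0693, 0.0977]
eef_rot: [0.021, 1.295, -1.565]
ft_force: [-0.0, -0.3, -0.2]
width: 0.0684
```

```bash
python3 - <<'E'
from h import *
s=env.state();print(s['tool_pos'],s['width'],s['ft_force'])
r=tilt(-15.8);T=np.array([.648,.0533,.0387]); go(T,r)
im,d,p=cam('wrist'); cv2.imwrite('pics/w14.png',im)
for uu in range(190,350,12): print(uu,px2w(p,uu,260,d[260,uu]).round(4))
E
```

```text
[0.64814738 0.06934143 0.0976847 ] 0.06837668576215448 [-0.00567824 -0.33041766 -0.18363174]
inc [61.1 -0.2 -0.6] [ 0.  -0.  -0.1]
190 [0.6338 0.1022 0.0335]
202 [0.6329 0.0952 0.0338]
214 [0.6317 0.088  0.033 ]
226 [0.6442 0.0846 0.064 ]
238 [0.6441 0.0786 0.0658]
250 [0.6435 0.0723 0.0663]
262 [0.6436 0.0664 0.0684]
274 [0.6434 0.0603 0.07  ]
286 [0.6431 0.054  0.0711]
298 [0.6435 0.0484 0.074 ]
310 [0.6428 0.0419 0.0744]
322 [0.6222 0.0168 0.0329]
334 [0.6206 0.0077 0.0321]
346 [ 0.6199 -0.0008  0.0329]
```

View pics/w14.png

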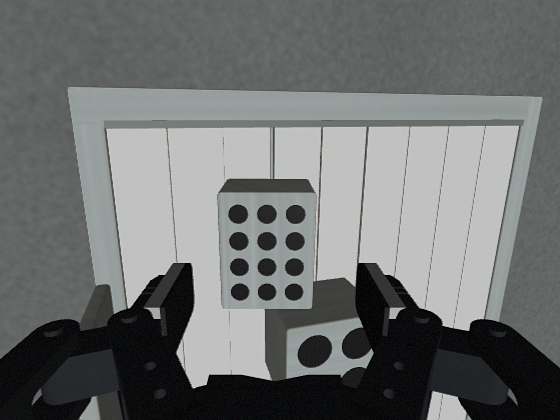

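step_arm([
  [20,0,-1,0,0,0],
  [40,0,-1,0,0,0],
  [52,0,-1,0,0,0],
  [58,0,-1,0,0,0],
  [61,0,-1,0,0,0],
  [61,0,-1,0,0,0],
  [61,0,-1,0,0,0],
  [61,0,-1,0,0,0],
  [61,0,-1,0,0,0],
  [61,0,-1,0,0,0],
])

```text
clock: 56.45
tool_pos: [0.6478, 0.0539, 0.0381]
eef_rot: [0.017, 1.295, -1.569]
ft_force: [-0.7, -0.8, 1.0]
width: 0.0684
```

step_arm([
  [0,0,0,0,0,0],
  [0,0,0,0,0,0],
  [0,0,0,0,0,0],
  [0,0,0,0,0,0],
  [0,0,0,0,0,0],
  [0,0,0,0,0,0],
  [0,0,0,0,0,0],
  [0,0,0,0,0,0],
  [0,0,0,0,0,0],
  [0,0,0,0,0,0],
], jaw=0.3)

```text
clock: 57.7
tool_pos: [0.648, 0.0545, 0.0381]
eef_rot: [0.018, 1.296, -1.567]
ft_force: [-0.9, 5.3, 2.9]
width: 0.0494
```

```bash
python3 - <<'E'
from h import *
s=env.state();print(s['tool_pos'],s['width'],s['ft_force'])
go(np.array(s['tool_pos'])+[0.005,0,.04],tilt(-15.8)); go(deck(.077,.0227,.085),down(-90.9))
E
```

```text
[0.64795298 0.05449493 0.0381275 ] 0.04938703958159014 [-0.87249801  5.28587034  2.86763412]
inc [-38.5   5.2  10.8] [ 0.  -0.1 -0.1]
inc [-38.3   6.5  36.9] [ 0.  15.7 -0.3]
```

step_arm([
  [-20,0,5,0,0,0],
  [-38,2,11,0,0,0],
  [-42,4,15,0,3,0],
  [-42,6.5,20,0,6,0],
  [-41,6.5,25,0,9,0],
  [-40,6.5,30,0,12,0],
  [-38.5,6.5,36,0,15.7,0],
  [-38.5,6.5,37,0,15.7,0],
  [-38.5,6.5,37,0,15.7,0],
  [-38.5,6.5,37,0,15.7,0],
])

```text
clock: 58.95
tool_pos: [0.6535, 0.0294, 0.0852]
eef_rot: [1.06, 1.566, -0.524]
ft_force: [-0.0, 0.2, -5.2]
width: 0.0494
```

```bash
python3 - <<'E'
from h import *
s=env.state();print(s['tool_pos'],s['width'],s['ft_force'])
im,d,p=cam('wrist'); cv2.imwrite('pics/w15.png',im)
for uu,vv in [(225,250),(325,250),(225,340),(325,340)]: print(uu,vv,px2w(p,uu,vv,np.median(d[vv-2:vv+3,uu-2:uu+3])).round(4))
go(deck(.077,.0227,.04),down(-90.9))
E
```

```text
[0.65349286 0.02935597 0.08517081] 0.049436706335693074 [-0.01099808  0.2150421  -5.19677363]
225 250 [0.6793 0.0444 0.1176]
325 250 [0.6788 0.0108 0.1175]
225 340 [0.6447 0.0461 0.118 ]
325 340 [0.6441 0.01   0.1179]
inc [45.1  0.1  0. ] [ 0.1  0.1 -0.2]
```

View pics/w15.png

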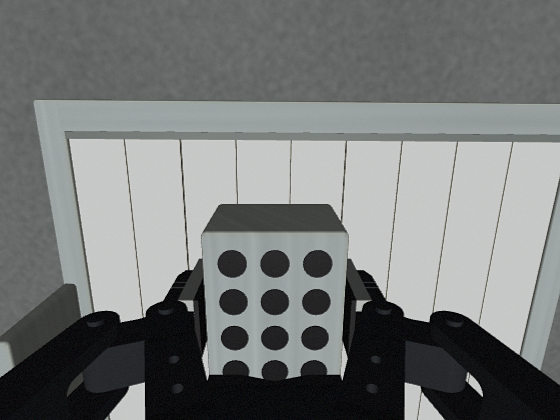

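step_arm([
  [15,0,0,0,0,0],
  [30,0,0,0,0,0],
  [39,0,0,0,0,0],
  [43,0,0,0,0,0],
  [44.5,0,0,0,0,0],
  [44.5,0,0,0,0,0],
  [44.5,0,0,0,0,0],
  [44.5,0,0,0,0,0],
  [44.5,0,0,0,0,0],
  [44.5,0,0,0,0,0],
])

```text
clock: 60.25
tool_pos: [0.6539, 0.0286, 0.0407]
eef_rot: [1.204, 1.566, -0.381]
ft_force: [-0.1, 0.6, -4.9]
width: 0.0493
```

step_arm([
  [0,0,0,0,0,0],
  [0,0,0,0,0,0],
  [0,0,0,0,0,0],
  [0,0,0,0,0,0],
  [0,0,0,0,0,0],
  [0,0,0,0,0,0],
  [0,0,0,0,0,0],
  [0,0,0,0,0,0],
  [0,0,0,0,0,0],
  [0,0,0,0,0,0],
], jaw=1)

```text
clock: 61.5
tool_pos: [0.6539, 0.0286, 0.0406]
eef_rot: [1.199, 1.566, -0.387]
ft_force: [0.0, 0.1, -0.5]
width: 0.0857
```

step_arm([
  [-40,0,0,0,0,0],
  [-80,0,0,0,0,0],
  [-120,0,0,0,0,0],
  [-160,-20,0,0,0,0],
  [-160,-50,0,0,0,0],
  [-160,-50,0,0,0,0],
  [-160,-50,0,0,0,0],
  [-160,-50,0,0,0,0],
  [-160,-50,0,0,0,0],
  [-160,-50,0,0,0,0],
])

```text
clock: 62.75
tool_pos: [0.6035, 0.0295, 0.2]
eef_rot: [1.172, 1.566, -0.413]
ft_force: [-0.1, 0.1, 0.6]
width: 0.0856
```

```bash
python3 - <<'E'
from h import *
import pickle
s=env.state();print(s['tool_pos'],s['width'],s['ft_force'])
im,d,p=cam('wrist'); cv2.imwrite('pics/w16.png',im); np.save('pics/w16.npy',d); pickle.dump(p,open('pics/w16.pkl','wb'))
E
```

```text
[0.60349138 0.02950819 0.19997312] 0.08564575795781716 [-0.14463388  0.12072868  0.5771686 ]
```

View pics/w16.png

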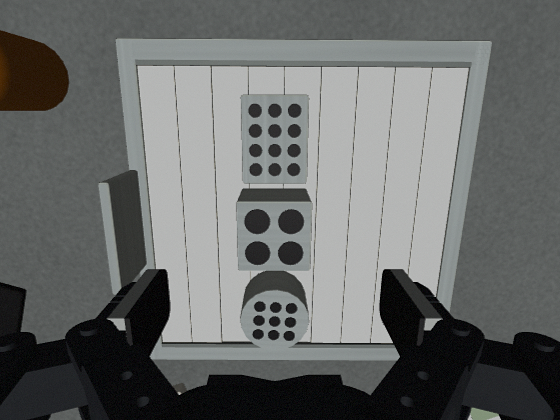

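```bash
python3 - <<'E'
from h import *
import pickle
p=pickle.load(open('pics/w16.pkl','rb'));d=np.load('pics/w16.npy')
def W(u,v): 
    a=d[v-1:v+2,u-1:u+2]; return px2w(p,u,v,np.median(a))
def mean(u0,u1,v0,v1):
    q=np.array([px2w(p,u,v,d[v,u]) for u in range(u0,u1,3) for v in range(v0,v1,3)])
    q=q[q[:,2]>q[:,2].max()-.012]; 
    A=np.c_[q[:,:2]-q[:,:2].mean(0),np.ones(len(q))]; c=np.linalg.lstsq(A,q[:,2],rcond=None)[0]; return q.mean(0).round(4),c[:2].round(3)
print('low',mean(246,304,100,180)); print('sq',mean(243,307,208,266)); print('round',mean(252,298,300,342)); print('cover',mean(330,420,80,250))
c=np.array([onz(p,*q,.0715) for q in [(242,95),(308,96),(307,183),(242,182)]]).mean(0);print('low centre',c)
print('deck frame low', (R.from_euler('z',-DY).apply(np.append(c[:2]-DC,0))))
im,d2,p2=cam('top'); cv2.imwrite('pics/t16.png',im)
E
```

```text
low (array([0.6739, 0.0276, 0.3438]), array([0., 0.]))
sq (array([0.6739, 0.0276, 0.3438]), array([0., 0.]))
round (array([0.6739, 0.0276, 0.3438]), array([0., 0.]))
cover (array([0.6739, 0.0276, 0.3438]), array([0., 0.]))
low centre [0.65265152 0.02718394 0.0715    ]
deck frame low [0.07583766 0.02057768 0.        ]
```

View pics/t16.png

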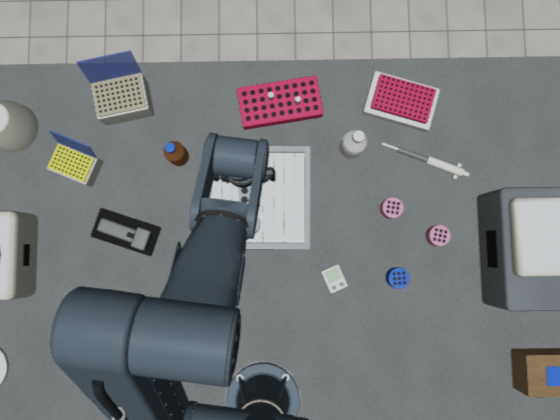

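step_arm([
  [-50,0,0,0,0,0],
  [-80,-15,50,0,0,0],
  [-80,-30,100,0,0,0],
  [-80,-50,150,0,0,0],
  [-80,-70,200,0,0,0],
  [-80,-90,250,0,0,0],
  [-80,-110,300,0,0,0],
  [-80,-110,330,0,0,0],
  [-80,-110,330,0,0,0],
  [-80,-110,330,0,0,0],
])

```text
clock: 64.1
tool_pos: [0.488, -0.2978, 0.2802]
eef_rot: [1.44, 1.567, -0.145]
ft_force: [0.4, -0.3, 0.2]
width: 0.0854
```

```bash
python3 - <<'E'
from h import *
import pickle
p=pickle.load(open('pics/w16.pkl','rb'));d=np.load('pics/w16.npy')
def mean(n,p,d,u0,u1,v0,v1,lo,hi):
    q=np.array([px2w(p,u,v,d[v,u]) for u in range(u0,u1) for v in range(v0,v1) if d[v,u]>0])
    q=q[(q[:,2]>lo)&(q[:,2]<hi)]
    A=np.c_[q[:,:2]-q[:,:2].mean(0),np.ones(len(q))]; c=np.linalg.lstsq(A,q[:,2],rcond=None)[0]; print(n,len(q),q.mean(0).round(4),c[:2].round(3))
mean('low',p,d,248,302,102,178,.06,.08); mean('sq',p,d,243,307,208,266,.07,.09); mean('round',p,d,252,298,302,340,.06,.085); mean('cover',p,d,330,410,80,250,.02,.045)
im,d,p=cam('top'); cv2.imwrite('pics/t17.png',cv2.resize(im[130:310,80:440],None,fx=2.2,fy=2.2,interpolation=cv2.INTER_CUBIC))
im2,d2,p2=cam('scene'); cv2.imwrite('pics/s17.png',cv2.resize(im2[140:330,165:480],None,fx=2.5,fy=2.5,interpolation=cv2.INTER_CUBIC))
f=210/np.tan(np.radians(p['vfov'])/2)
q=np.array([px2w(p,u,v,d[v,u]) for u in range(95,155) for v in range(205,260) if d[v,u]>0])
k=q[(q[:,2]>.036)&(q[:,2]<.06)]; print('scanner',cv2.minAreaRect((k[:,:2]*1000).astype(np.float32)), k[:,2].mean())
b=((im.max(2)<60)).astype(np.uint8)[205:260,88:165]; 
s=env.state();print(s['clock'],s['tool_pos'])
E
```

```text
low 4089 [0.6531 0.0274 0.0726] [0.002 0.001]
sq 3703 [0.5798 0.0283 0.0826] [0.001 0.001]
round 1746 [0.5004 0.0293 0.0746] [0.002 0.003]
cover 13544 [ 0.6264 -0.0554  0.0339] [0.001 0.001]
scanner ((478.64300537109375, 393.840576171875), (150.00196838378906, 59.877689361572266), 69.79203796386719) 0.04634599533838371
64.2 [ 0.48825301 -0.29723165  0.28037631]
```

View pics/t17.png

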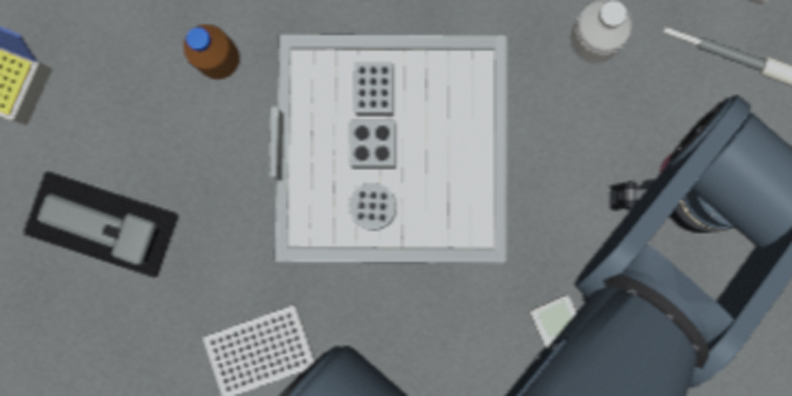

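View pics/s17.png

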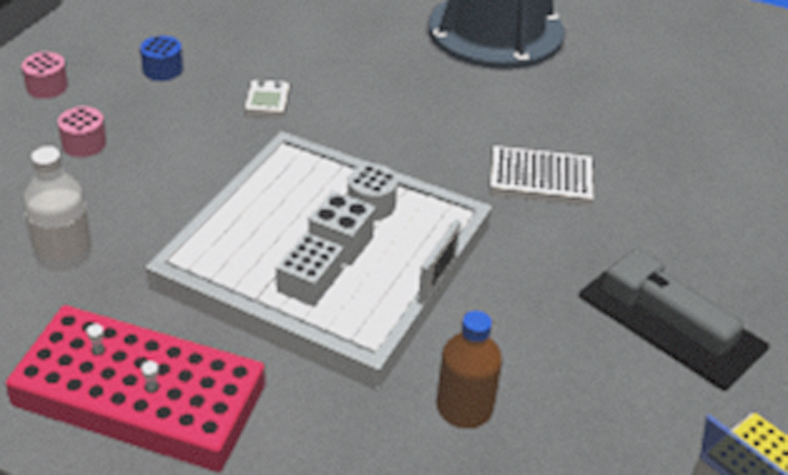

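```bash
python3 -c "
from h import *
print(env.hand_in())"
```

```text
the job is handed in; nothing more can be done
None
```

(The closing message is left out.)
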